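# Shut the sweet tub and draw its lid tight with the toggle latch

## Task

Shut the grey storage tub on the counter: swing its lid down onto the seal, hook the wire loop of the toggle latch over the keeper on the lid so that its crossbar lies behind the keeper's lip, and press the lever fully down against the tub so that the lid is pulled tight and stays so. Leave the other things on the counter where they are.

Things in the scene. Friction and masses are not known exactly. Their poses are not given: they have to be found in the camera images.
- tub: Grey storage tub with white lid, fixed to the counter: 110 mm deep (own x), 150 wide (own y), 130 high, 141 with the lid shut. Origin: centre of its underside; z up; the latch is in the middle of the front face, which looks along tub -x, roughly to the robot's right. The lid is hinged at the back: axis along tub y at tub x +55, z 134 mm.
- lid (a joint): Lid angle, rad: 0 = home on the rim, grows as the front rises. Stays where left (0.25 N m friction). A springy seal stands 8 mm proud of the front rim, so a lid just pushed down rests near 0.05 to 0.075, front 6 to 9 mm high; pressing it home takes some 20 N at the front, and only the latch holds it there.
- lid_front (a point): Middle of the lid's top surface near its front edge (3.5 mm behind the front face of the lid). Own axes as the tub's, but turning with the lid.
- keeper (a point): Seat for the crossbar's centre in the steel keeper (32 mm wide) on the lid's front: a level shelf, top 4 mm below this point, with an upturned lip 5 mm thick, top 3 mm above this point, inner face 6.5 mm outward of it (tub -x). The lid's front face is 6.5 mm behind it, lid top 7 mm above. So the groove is 13 mm wide, 7 deep. Axes as the tub's, turning with the lid.
- lever (a joint): Lever angle, rad: 0 = shut, handle straight down along the tub's front; swings out and up: 1.57 = level outward, stop at 2.1. Pivot axis along tub y at tub x -71, z 94.5 mm. Handle: steel plate 28 wide, 5 thick, 72 mm long. Stays where left (0.1 N m friction). Once hooked, pressing takes 5 to 10 N at its end; it passes dead centre near 0.2 and then stays shut.
- handle_end (a point): End of the lever's handle, on its centre line, 67 mm from the lever's pivot.
- bail (a joint): Angle of the wire loop on the lever, rad: 0 when all is shut. The loop, from its pivot to the crossbar, leans toward the lid (tub +x) from vertical by (lever - bail - 0.07); negative = leaning outward. Stays where left (0.045 N m friction). Its pivot is on the lever 20 mm from the lever's pivot, 0.21 rad off the handle toward the tub when shut; pulling the loop up raises the lever.
- crossbar (a point): Centre of the loop's crossbar, a steel bar 8 mm thick and 48 mm long along tub y, 60 mm from the loop's pivot. The loop's side arms, 48 mm apart, pass either side of the keeper.
- tab_end (a point): Outer end of the black finger tab that sticks straight out from the crossbar, away from the loop's pivot: 14 mm wide (along tub y: grip it across this), 7 mm thick, 33 mm long beyond the crossbar. The bar follows the tab; the tab can pivot between the fingers.
- mint_tin: Bystander: flat mint tin 60 x 90 x 22 mm lying in front of the latch. Origin under its centre.
- sweet_jar: Bystander: sweet jar, 64 mm across and 100 high, standing behind the tub. Origin under its centre.
- lollipop: Bystander: lollipop 101 mm long lying near the tub. Origin under its centre.
- stapler: Bystander: stapler 131 mm long, 45 high, near the tub. Origin under its centre.

How it is judged (in metres and radians):
On the way, in this order (a step that is already met when the one before it is completed fails the run):
1. the lid has been swung down onto the seal (value of joint lid below 0.1 rad), for 0.2 s.
2. the crossbar lies behind the keeper's lip while the lever still stands open (value of joint lever above 0.9 rad and x of crossbar in the frame of keeper between -0.0055 and 0.0055 m and z of crossbar in the frame of keeper between -0.004 and 0.0045 m), for 0.2 s.
At the end, for the whole second after the job is handed in: The lever is down within 0.12 rad of shut, the lid is within 0.025 rad of home (its front no more than about 3 mm up), the crossbar lies in the keeper's groove (within 5.5 mm of the seat along the groove's width, no more than 4.5 mm above it), and all is at rest by itself (value of joint lever below 0.12 rad and value of joint lid below 0.025 rad and velocity of joint lever between -0.05 and 0.05 rad/s and velocity of joint lid between -0.05 and 0.05 rad/s and x of crossbar in the frame of keeper between -0.0055 and 0.0055 m and z of crossbar in the frame of keeper between -0.004 and 0.0045 m); the robot touches nothing.
It fails at once if a bystander (mint tin, sweet jar, lollipop, stapler) was pushed more than 30 mm (distance of any of mint_tin, sweet_jar, lollipop, stapler from where it was at the start of the episode above 0.03 m).
It fails at once if the sweet jar was tipped (angle between sweet_jar's own z axis and vertical above 0.4 rad).
It also fails if it takes over 64 s, if anything falls off the work surface, if the arm or the gripper's body presses on something with over 40 N, if the wrist force passes 120 N, or if a joint passes its speed limit or range.

## Robot

A 7-joint arm with a two-finger parallel gripper is mounted at the origin on a cart in front of the work surface, level with it; the furniture and walls round the work are solid. World frame = base frame: x ahead of the robot, y to its left, z up, the work surface at z = 0. Lengths are in m, angles in degrees, forces in N, time in s.
With the tool pointing down it reaches from about 0.4 to 0.875 m from the base axis. Payload 19.3 kg.
Tool frame: the origin (TCP) lies midway between the tips of the shut fingers; the grasp point (between the pads) lies 19 mm behind it; z points along the fingers, y is the direction in which the jaws open and shut (so a half turn about z gives the same grasp; the last joint's range is limited). The gripper opens to 85 mm and grips with 20 to 120 N. Pads are 22 mm wide; open, the fingers measure 114 mm over their backs; the gripper's body (76 mm by 85 mm) begins 54 mm behind the grasp point. The pads swing forward as they close: fully open they stand 13 mm farther back than shut.
Start: joints at [70.462, 29.874, -2.08, 91.645, 1.215, 58.505, -6.463], TCP at [0.167, -0.602, 0.231] pointing down, gripper open.
Joint ranges: [-166.77, 166.77], [-17.47, 122.26], [-85.68, 81.53], [9.62, 139.38], [-72.42, 252.41], [9.2, 110.78], [-144.41, 144.41]. Speed limits (degrees/s): [108.29, 108.29, 136.94, 136.94, 172.46, 172.46, 172.46].

## Interface

Orientations are given as a 3x3 rotation matrix whose columns are the frame's x, y, z axes.
In Python, from plant import manip gives the robot as it stands.
- The arm moves only by the shell command python3 -m inch 'ROWS' [OPENING] [FORCE]. ROWS is a JSON object of lists of equal length, an entry for each row: "translation": the shift along the tool's x, y, z in cm, a list of three; "rotation": the turn, a rotation vector about the tool's x, y, z in rad, a list of three. In form: {"translation": [[dx, dy, dz], ...], "rotation": [[wx, wy, wz], ...]}. A call has 1 to 10 rows; each row is the pose to reach, as a shift and turn from the pose commanded when the call began, along the tool's axes at that moment; what a row does not reach only later rows make up. A row lasts 1/10 s, in which the tool goes at most 50 mm and 8.59 degrees, less where a joint would pass 70% of its speed; a pose out of reach is approached as far as the arm can. A call with a gripper value outside its range is refused whole. OPENING is the opening, from 0 (shut) to 1 (fully open), set as the call begins (- or left out, the last holds). The fingers move at their own pace and stop on an object; FORCE is the grip in N (left out, the last holds). Time passes only in rows, so rows that repeat a pose let the fingers close. It gives the time, the measured TCP pose, the force and the opening at its end, in the units of the state.
- manip.get_obs(): the state, without advancing time (a new reading comes with each control period).
- manip.get_image(name): name is "scene" or "side" or "wrist"; returns the picture (480x640x3 uint8, red, green, blue); there is no depth.
- manip.camera_params(name): a dict with "camera_matrix" (3x3 intrinsics, pixels), "R" (3x3) and "t" (3): a world point X has camera coordinates R X + t; the wrist camera has in their place "T_tool_cam" (4x4, takes a point from camera to tool coordinates, whose origin is the TCP and whose axes are the flange's). Camera axes: x right, y down, z forward; pixel columns grow to the right and rows downward; lengths in m; the calibration is good to about 2 mm. A picture is of the moment at which its call begins: read the wrist's pose just before it. camera_params takes no time and is no camera call.
- manip.sign_off(): hands the job in, once; it reports no verdict.
Trained networks look in the newest picture that a camera, given by its name, has taken for a name from the list of things; names that differ only in an ending like _2 or _b are one class to them, and where a whole thing is asked for, a point or a joint stands for the part that bears it (a point fixed in the world has none). Each returns a list of dicts, best first, with "p" (0 to 1); they miss things now and then, are a little off and sometimes report something else, mostly with a low value. They report only what shows in the picture. A call takes as long as a camera call.
- manip.cut_out(camera, name): "pixels" (480x640 bool, what is visible of it) and "box" ([left, top, width, height] in pixels, round what is visible of it).
The state is a dict: "time_s": time; "joint_positions": joint angles; "qd": joint speeds; "joint_torque": joint torques, N m; "position": TCP position; "tcp_rot": TCP orientation; "wrist_force": force on the tool from outside, world axes, zero at the start; "wrist_torque": the same for the moment, N m; "opening": opening from 0.0 (shut) to 1.0 (fully open).
Only numpy, scipy, OpenCV 4.12 (cv2) and the standard library are available. Lean on these libraries where they do the work, as an engineer would, in place of code of your own. Each camera call takes 0.05 s, during which the arm holds its last target.

## Working session

There is one attempt and no reset: what is moved stays moved. The work goes in short steps, Python scripts to look and compute and a shell command to move; the robot and the scene stay as the last step left them, time stands still between calls to the robot, and variables do not carry over. Pictures are saved under pics/ and viewed, and the job is handed in when it is done.

```bash
ls -la; mkdir -p pics; python3 - <<'E'
from plant import manip
import cv2,numpy as np
o=manip.get_obs(); print({k:np.round(v,3).tolist() for k,v in o.items()})
for n in ["scene","side","wrist"]:
    im=manip.get_image(n); cv2.imwrite(f"pics/{n}0.png",im[:,:,::-1])
    print(n,{k:np.round(v,4).tolist() for k,v in manip.camera_params(n).items()})
E
```

```text
total 12
drwxr-xr-x  3 agent agent 4096 Dec  7 00:12 .
drwxr-xr-x 23 root  root  4096 Dec  7 00:12 ..
drwxr-xr-x  2 agent agent 4096 Dec  7 00:12 pics
{'time_s': 0.0, 'joint_positions': [70.462, 29.913, -2.08, 91.672, 1.214, 58.505, -6.461], 'qd': [0.043, -0.028, -0.034, 0.099, -0.163, 0.064, 0.037], 'joint_torque': [-0.001, -92.709, 1.979, -36.991, 0.018, 0.008, 0.0], 'position': [0.167, -0.602, 0.231], 'tcp_rot': [[0.964, 0.267, -0.0], [0.267, -0.964, 0.001], [-0.0, -0.001, -1.0]], 'wrist_force': [0.553, 0.869, 0.217], 'wrist_torque': [-0.007, -0.038, -0.01], 'opening': 1.001}
scene {'camera_matrix': [[443.8139, 0.0, 319.9818], [0.0, 443.8139, 238.9509], [0.0, 0.0, 1.0]], 'R': [[-0.6436, -0.7652, 0.0148], [-0.6743, 0.5578, -0.4839], [0.3621, -0.3215, -0.875]], 't': [0.3189, 0.4734, 0.7969]}
side {'camera_matrix': [[530.6275, 0.0, 320.4511], [0.0, 530.6275, 235.2725], [0.0, 0.0, 1.0]], 'R': [[0.9939, -0.1093, -0.012], [-0.0815, -0.6588, -0.7479], [0.0738, 0.7444, -0.6637]], 't': [-0.565, 0.118, 1.0584]}
wrist {'camera_matrix': [[419.6183, 0.0, 318.1001], [0.0, 419.6183, 247.618], [0.0, 0.0, 1.0]], 'T_tool_cam': [[0.0002, -0.9594, -0.282, 0.0729], [1.0, 0.0001, 0.0002, -0.001], [-0.0002, -0.282, 0.9594, -0.1431], [0.0, 0.0, 0.0, 1.0]]}
```

View pics/scene0.png

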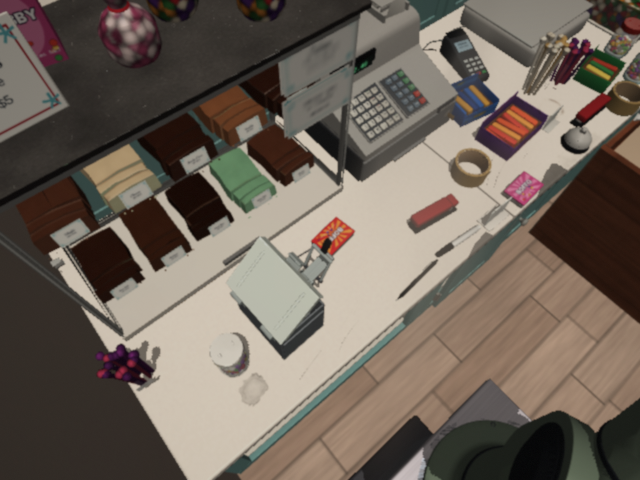

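View pics/side0.png

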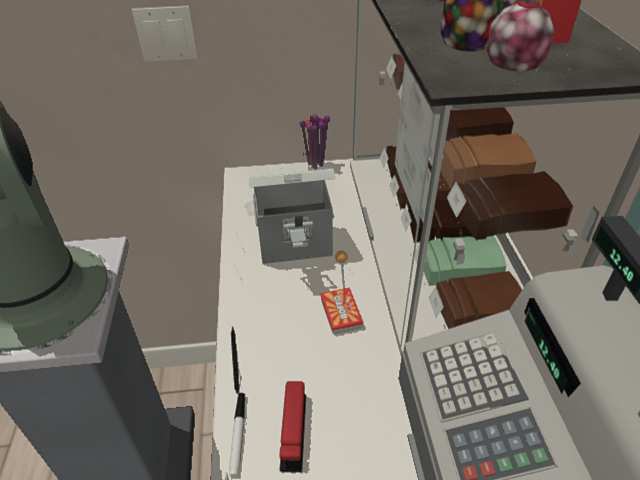

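View pics/wrist0.png

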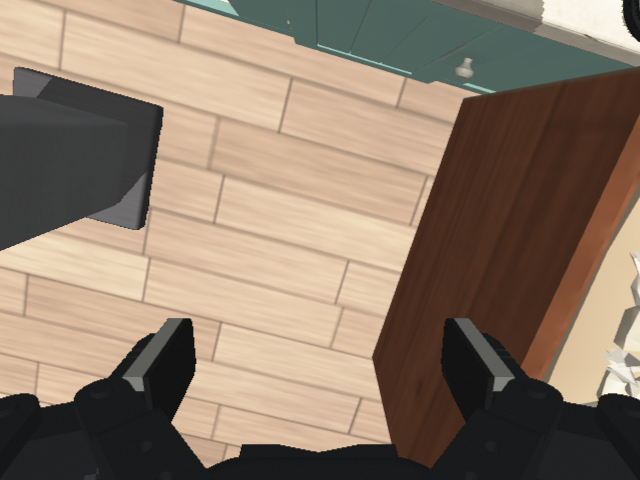

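The scene view shows the tub near (280,295) px with its lid raised. The side view shows the tub's front at (290,220), the latch at (298,232), the tin at (341,310), the lollipop at (341,258) and the stapler at (293,425). Next I'll zoom in and get masks.

```bash
cat > h.py <<'E'
import numpy as np,cv2
from plant import manip
def cam(n,obs=None):
    p=manip.camera_params(n);K=np.array(p["camera_matrix"])
    if n=="wrist":
        T=np.array(p["T_tool_cam"]);o=obs or manip.get_obs()
        Rw=np.array(o["tcp_rot"]);pw=np.array(o["position"])
        Rc=Rw@T[:3,:3];tc=Rw@T[:3,3]+pw
        return K,Rc.T,-Rc.T@tc
    return K,np.array(p["R"]),np.array(p["t"])
def proj(c,X):
    K,R,t=c;X=np.atleast_2d(X);Y=X@R.T+t;Y=Y@K.T;return Y[:,:2]/Y[:,2:]
def ray(c,uv):
    K,R,t=c;d=R.T@np.linalg.solve(K,[uv[0],uv[1],1]);return -R.T@t,d
def onz(c,uv,z):
    C,d=ray(c,uv);return C+d*(z-C[2])/d[2]
def tri(cs,uvs):
    A=np.zeros((3,3));b=np.zeros(3)
    for c,uv in zip(cs,uvs):
        C,d=ray(c,uv);d=d/np.linalg.norm(d);P=np.eye(3)-np.outer(d,d);A+=P;b+=P@C
    return np.linalg.solve(A,b)
E
python3 - <<'E'
from h import *
for n,b in [("scene",(210,200,160,160)),("side",(230,150,160,190))]:
    im=cv2.imread(f"pics/{n}0.png");x,y,w,h=b;k=3.7
    if n=="side":k=3.1
    cv2.imwrite(f"pics/{n}0z.png",cv2.resize(im[y:y+h,x:x+w],None,fx=k,fy=k,interpolation=cv2.INTER_CUBIC))
for n in ["scene","side"]:
  for nm in ["tub","lid","lever","bail","handle_end","crossbar","tab_end","mint_tin","sweet_jar","lollipop","stapler"]:
    r=manip.cut_out(n,nm)
    print(n,nm,[(round(d["p"],2),d["box"],np.round(np.argwhere(d["pixels"]).mean(0)[::-1],1)) for d in r[:2]])
print(manip.get_obs()["time_s"])
E
```

```text
scene tub [(0.73, [228.8, 234.1, 104.0, 124.1], array([280.6, 292.6]))]
scene lid [(0.79, [229.3, 238.6, 93.4, 104.6], array([273.3, 287.6])), (0.53, [304.5, 242.5, 26.0, 37.8], array([320.7, 253.7]))]
scene lever [(0.83, [298.0, 239.5, 34.1, 41.5], array([317.9, 260.9]))]
scene bail [(0.59, [407.2, 194.1, 50.4, 37.6], array([432.6, 212.3])), (0.52, [303.6, 235.0, 27.6, 45.8], array([321. , 254.3]))]
scene handle_end [(0.62, [207.3, 332.1, 44.0, 43.5], array([228.5, 354.2])), (0.61, [301.5, 237.4, 31.8, 44.3], array([317.9, 261.4]))]
scene crossbar [(0.6, [302.0, 238.7, 31.0, 41.1], array([320.3, 253.3]))]
scene tab_end [(0.71, [305.4, 238.8, 25.5, 40.4], array([319.9, 252.5])), (0.68, [312.8, 217.0, 43.0, 35.3], array([333.6, 235. ]))]
scene mint_tin [(0.95, [311.5, 217.5, 43.5, 37.2], array([333.8, 235. ])), (0.52, [301.7, 240.1, 32.5, 38.2], array([321.3, 253. ]))]
scene sweet_jar [(0.89, [207.6, 334.1, 42.1, 41.8], array([228.8, 354.2]))]
scene lollipop []
scene stapler [(0.96, [405.5, 194.8, 52.2, 35.4], array([432.5, 212.7]))]
side tub [(0.6, [249.9, 170.8, 85.6, 92.2], array([
[... 165 characters left out ...]
80.8, 380.6, 27.4, 90.1], array([292.8, 427.8]))]
side bail [(0.53, [285.1, 217.6, 24.7, 21.7], array([298.2, 225.4]))]
side handle_end [(0.65, [284.6, 218.0, 26.7, 31.7], array([298.1, 232.7]))]
side crossbar [(0.83, [283.0, 217.1, 29.4, 21.9], array([297.4, 225.4]))]
side tab_end [(0.66, [287.8, 217.4, 25.0, 14.8], array([298.9, 223.1]))]
side mint_tin [(0.94, [320.8, 289.6, 39.8, 44.0], array([341. , 310.9])), (0.43, [251.2, 173.1, 81.4, 15.3], array([291.2, 177.8]))]
side sweet_jar [(0.56, [269.5, 166.4, 21.3, 7.9], array([281.1, 169.4]))]
side lollipop [(0.5, [337.1, 250.2, 10.4, 28.6], array([341.1, 259. ]))]
side stapler [(0.63, [278.6, 382.3, 28.1, 91.1], array([292.6, 428.7]))]
1.25
```

View pics/scene0z.png

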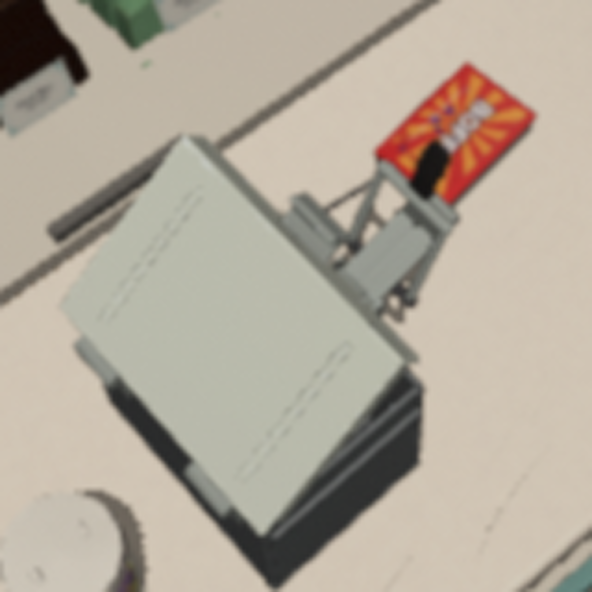

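View pics/side0z.png

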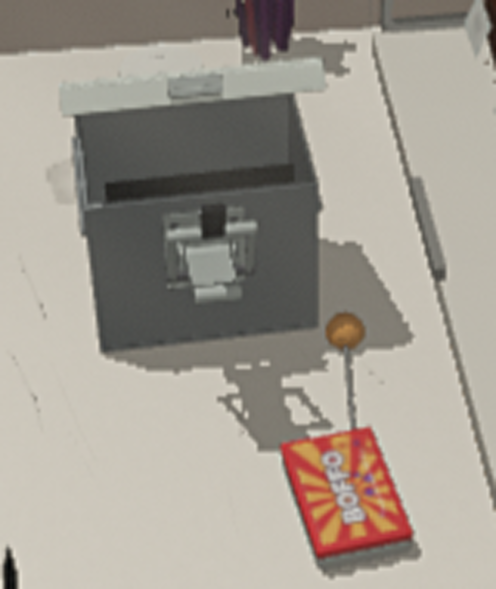

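```bash
cat >> h.py <<'E'
def kin(lid,L,b):
    d={}
    P=np.array([-71,0,94.5]);e=lambda a:np.array([-np.sin(a),0,-np.cos(a)])
    d["pivot"]=P;d["handle_end"]=P+67*e(L);B=P+20*e(L-.21);a=L-b-.07
    u=np.array([np.sin(a),0,np.cos(a)])
    d["bail_pivot"]=B;d["crossbar"]=B+60*u;d["tab_end"]=B+(60+33)*u
    c,s=np.cos(lid),np.sin(lid);H=np.array([55,0,134])
    rot=lambda q:H+np.array([c*(q[0]-55)+s*(q[2]-134),q[1],-s*(q[0]-55)+c*(q[2]-134)])
    d["keeper"]=rot([-71,0,134]);d["lid_front"]=rot([-61,0,141])
    for i,(x,y) in enumerate([(-64.5,-79),(-64.5,79),(55,79),(55,-79)]): d[f"lid{i}"]=rot([x,y,141])
    Y=np.array([0,1,0])
    for s_,n in ((-1,"m"),(1,"p")):
        d["cb_"+n]=d["crossbar"]+24*s_*Y; d["he_"+n]=P+72*e(L)+14*s_*Y;d["bp_"+n]=B+24*s_*Y;d["hp_"+n]=P+14*s_*Y
    return d
def Tt(p):
    x,y,yaw=p;c,s=np.cos(yaw),np.sin(yaw)
    return np.array([[c,-s,0],[s,c,0],[0,0,1]]),np.array([x,y,0])
def w(p,q):
    R,t=Tt(p);return np.atleast_2d(q)/1000.@R.T+t
def draw(im,c,p,st):
    d=kin(*st);pt=lambda q:tuple(int(v*8) for v in proj(c,w(p,q))[0])
    L=lambda a,b,col:cv2.line(im,pt(a),pt(b),col,1,cv2.LINE_AA,3)
    bx=[(-55,-75),(-55,75),(55,75),(55,-75)]
    for i in range(4):
        a,b=bx[i],bx[(i+1)%4]
        for z in(0,130):L((*a,z),(*b,z),(255,0,0))
        L((*a,0),(*a,130),(255,0,0));L(d[f"lid{i}"],d[f"lid{(i+1)%4}"],(0,0,255))
    L(d["cb_m"],d["cb_p"],(0,200,0));L(d["cb_m"],d["bp_m"],(0,200,0));L(d["cb_p"],d["bp_p"],(0,200,0));L(d["crossbar"],d["tab_end"],(0,200,200))
    L(d["he_m"],d["he_p"],(255,0,255));L(d["he_m"],d["hp_m"],(255,0,255));L(d["he_p"],d["hp_p"],(255,0,255));
    return im
E
python3 - <<'E'
from h import *
from scipy.optimize import least_squares
cs,cd=cam("scene"),cam("side")
sz=lambda x,y:(210+x/3.7,200+y/3.7);dz=lambda x,y:(230+x/3.1,150+y/3.1)
for uv in [dz(103,352),dz(318,325)]: print("front base side",onz(cd,uv,0))
for uv in [sz(275,585),sz(420,462)]: print("scene base",onz(cs,uv,0))
tp=[(cd,(-55,75,0),dz(103,352)),(cd,(-55,-75,0),dz(318,325)),(cs,(55,75,0),sz(275,585)),(cs,(-55,75,0),sz(420,462))]
lp=[("lid0",sz(185,137)),("lid1",sz(413,357)),("lid2",sz(265,533)),("lid3",sz(62,303))]
def res(v):
    p=v[:3];d=kin(v[3],2,1);r=[]
    for c,q,uv in tp:r+=list(proj(c,w(p,q))[0]-uv)
    for n,uv in lp:r+=list((proj(cs,w(p,d[n]))[0]-uv)*.7)
    return np.array(r)
for s in [(.5,.3,1.6),(.4,.0,1.6)]:
    f=least_squares(res,[*s,.6],loss="soft_l1",x_scale=[.1,.1,.5,.5]);print(f.cost,f.x,np.round(res(f.x),1))
E
```

```text
front base side [4.50976482e-01 3.29826796e-02 1.11022302e-16]
front base side [0.59909542 0.04150598 0.        ]
scene base [0.44910451 0.13514439 0.        ]
scene base [ 4.51355070e-01  2.71721142e-02 -1.11022302e-16]
7.138597524021842 [0.52259037 0.08661433 1.6258632  0.63830433] [-0.   1.8  1.   1.8  0.5  2.4  0.   0.3  0.8 -0.7 -1.  -0.9 -1.   0.3
 -0.7  1.7]
7.138597523895423 [0.52259037 0.08661434 1.62586323 0.63830377] [-0.   1.8  1.   1.8  0.5  2.4  0.   0.3  0.8 -0.7 -1.  -0.9 -1.   0.3
 -0.7  1.7]
```

```bash
python3 - <<'E'
from h import *
from scipy.optimize import least_squares
cs,cd=cam("scene"),cam("side")
sz=lambda x,y:(210+x/3.7,200+y/3.7);dz=lambda x,y:(230+x/3.1,150+y/3.1)
p=[0.5226,0.0866,1.6259]
print("crossbar tri",tri([cs,cd],[sz(417,190),dz(211,229)]),"tab tri",tri([cs,cd],[sz(440,145),dz(213,206)]))
obs=[(cs,"cb_m",sz(380,168)),(cs,"cb_p",sz(453,213)),(cs,"tab_end",sz(440,145)),(cd,"cb_p",dz(168,232)),(cd,"cb_m",dz(254,225)),(cd,"tab_end",dz(213,206))]
def res(v):
    d=kin(.638,*v);return np.concatenate([proj(c,w(p,d[n]))[0]-uv for c,n,uv in obs])
for s in [(1.5,1),(2,2),(2,1.5),(1.,1.5)]:
    f=least_squares(res,s,bounds=([0,-2],[2.15,4]));print(f.cost,f.x,np.round(f.fun,1))
    if s[0]==2: best=f.x
d=kin(.638,*best)
for n in d: print(n,np.round(d[n]),np.round(w(p,d[n])[0],3))
for n,b in [("scene",(210,200,160,160)),("side",(230,150,160,190))]:
    im=cv2.imread(f"pics/{n}0.png");x,y,W,h=b;k=3.7 if n=="scene" else 3.1
    im=cv2.resize(im,None,fx=k,fy=k,interpolation=cv2.INTER_CUBIC)
    K,R,t=cam(n);K2=np.diag([k,k,1])@K
    im=draw(im,(K2,R,t),p,(.638,*best));cv2.imwrite(f"pics/{n}0o.png",im[int(y*k):int((y+h)*k),int(x*k):int((x+W)*k)])
E
```

```text
crossbar tri [ 0.52682819 -0.03146266  0.15657169] tab tri [ 0.52783049 -0.04676882  0.18651236]
12.04964024891443 [2.15       2.55989778] [ 1.  -1.8 -1.8  2.2 -0.7  0.5  2.7  0.5  0.9 -0.2  1.7  0.3]
12.04964024891457 [2.15       2.55989778] [ 1.  -1.8 -1.8  2.2 -0.7  0.5  2.7  0.5  0.9 -0.2  1.7  0.3]
12.04964024891442 [2.15       2.55989778] [ 1.  -1.8 -1.8  2.2 -0.7  0.5  2.7  0.5  0.9 -0.2  1.7  0.3]
12.049640248914553 [2.15       2.55989778] [ 1.  -1.8 -1.8  2.2 -0.7  0.5  2.7  0.5  0.9 -0.2  1.7  0.3]
pivot [-71.   0.  94.] [0.527 0.016 0.094]
handle_end [-127.    0.  131.] [ 0.53  -0.04   0.131]
bail_pivot [-90.   0. 102.] [ 0.528 -0.003  0.102]
crossbar [-117.    0.  155.] [ 0.529 -0.031  0.155]
tab_end [-133.    0.  184.] [ 0.53  -0.046  0.184]
keeper [-46.   0. 209.] [0.525 0.04  0.209]
lid_front [-34.   0. 209.] [0.524 0.053 0.209]
lid0 [-37. -79. 211.] [0.604 0.054 0.211]
lid1 [-37.  79. 211.] [0.446 0.045 0.211]
lid2 [ 59.  79. 140.] [0.44  0.141 0.14 ]
lid3 [ 59. -79. 140.] [0.598 0.15  0.14 ]
cb_m [-117.  -24.  155.] [ 0.553 -0.029  0.155]
he_m [-131.  -14.  134.] [ 0.544 -0.044  0.134]
bp_m [-90. -24. 102.] [ 0.552 -0.002  0.102]
hp_m [-71. -14.  94.] [0.54  0.016 0.094]
cb_p [-117.   24.  155.] [ 0.505 -0.032  0.155]
he_p [-131.   14.  134.] [ 0.516 -0.045  0.134]
bp_p [-90.  24. 102.] [ 0.504 -0.004  0.102]
hp_p [-71.  14.  94.] [0.513 0.015 0.094]
```

View pics/scene0o.png

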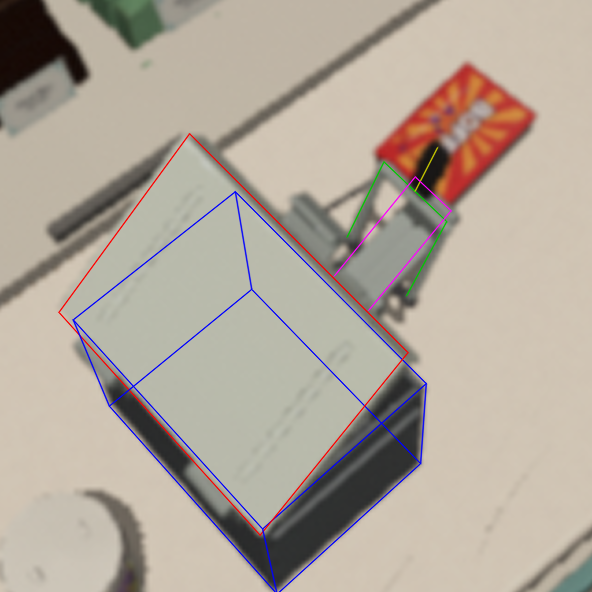

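View pics/side0o.png

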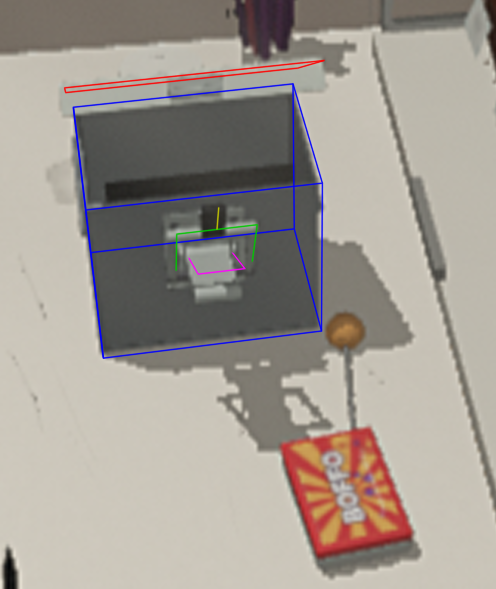

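```bash
python3 -m inch '{"translation":[[2.5,-2.5,-2],[6,-6,-4.5],[9,-9,-6.5],[12,-12,-8],[15,-15,-9],[17.5,-18,-9],[20,-21,-9],[22,-23,-9],[24,-25,-9],[26,-27,-9]],"rotation":[[0,0,-0.05],[0,0,-0.12],[0,0,-0.2],[0,0,-0.28],[0,0,-0.36],[0,0,-0.44],[0,0,-0.5],[0,0,-0.56],[0,0,-0.62],[0,0,-0.68]]}' 0 40; python3 - <<'E'
from h import *
o=manip.get_obs();R=np.array(o["tcp_rot"]);p=np.array(o["position"]);print(p,R.round(3).tolist(),o["joint_positions"])
G=np.array([.524,.055,.30]);print("tool delta cm",(R.T@(G-p)*100).round(2))
from scipy.spatial.transform import Rotation as Ro
a=np.radians(3.16);y=np.array([np.cos(a),np.sin(a),0]);z=np.array([0,0,-1.]);x=np.cross(y,z)
print(Ro.from_matrix(R.T@np.c_[x,y,z]).as_rotvec().round(3))
E
```

```text
time_s: 2.25
position: [0.3459, -0.2714, 0.3215]
tcp_rot: [[0.579, 0.815, 0.0], [0.815, -0.579, -0.0], [-0.0, 0.001, -1.0]]
wrist_force: [0.8, 0.1, 0.5]
opening: -0.003
[ 0.34589655 -0.2714382   0.32153541] [[0.579, 0.815, 0.0], [0.815, -0.579, -0.0], [-0.0, 0.001, -1.0]] [ 48.22351165   7.76334276 -19.8432216  110.19102301   2.97872164
  62.50396026  -8.2100162 ]
tool delta cm [36.93 -4.38  2.14]
[ 0.     0.    -0.673]
```

```bash
python3 -m inch '{"translation":[[3,-0.5,0],[7,-1,0],[11,-1.5,0],[15,-2,0],[19,-2.4,0],[23,-2.8,0.5],[27,-3.2,1],[31,-3.7,1.5],[34.5,-4.1,2],[36.9,-4.4,2.1]],"rotation":[[0,0,-0.06],[0,0,-0.13],[0,0,-0.2],[0,0,-0.28],[0,0,-0.35],[0,0,-0.42],[0,0,-0.5],[0,0,-0.57],[0,0,-0.63],[0,0,-0.673]]}'; python3 -m inch '{"translation":[[0,0,0],[0,0,0]],"rotation":[[0,0,0],[0,0,0]]}'; python3 - <<'E'
from h import *
o=manip.get_obs();print(o["joint_positions"].round(1) if hasattr(o["joint_positions"],"round") else o["joint_positions"])
for n in ["wrist","side"]:
    cv2.imwrite(f"pics/{n}1.png",manip.get_image(n)[:,:,::-1])
E
```

```text
time_s: 3.25
position: [0.5246, 0.0557, 0.2998]
tcp_rot: [[-0.057, 0.998, -0.0], [0.998, 0.057, 0.001], [0.001, -0.0, -1.0]]
wrist_force: [-1.1, -0.3, 1.3]
opening: 0.002
time_s: 3.45
position: [0.524, 0.0535, 0.3001]
tcp_rot: [[-0.053, 0.999, -0.001], [0.999, 0.053, 0.0], [0.0, -0.001, -1.0]]
wrist_force: [-0.6, 0.2, -0.5]
opening: 0.0
[ 17.   20.2 -38.1 100.   13.6  64.5 -22.2]
```

View pics/wrist1.png

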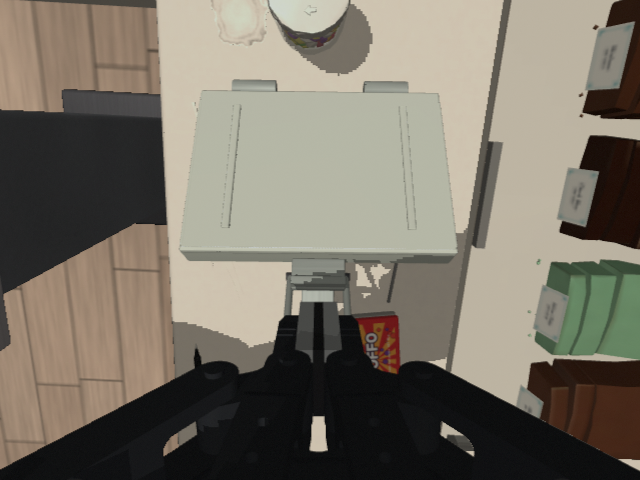

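View pics/side1.png

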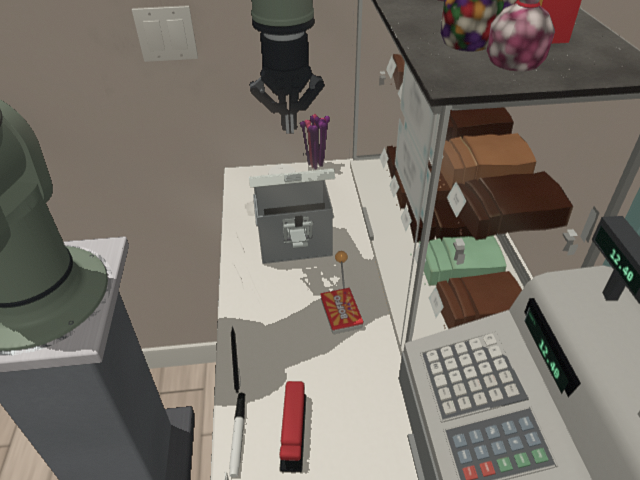

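```bash
python3 -m inch '{"translation":[[0.5,0,4],[0.5,0,7.5],[0.5,0,9.5],[0,0,10.7],[-0.7,0,11.9],[-1.3,0,13],[-1.7,0,14],[-2,0,14.8],[-2,0,15.4],[-2,0,15.4]],"rotation":[[0,0,0],[0,0,0],[0,0,0],[0,0,0],[0,0,0],[0,0,0],[0,0,0],[0,0,0],[0,0,0],[0,0,0]]}'; python3 -m inch '{"translation":[[0,0,0.2],[0,0,0.2],[0,0,0]],"rotation":[[0,0,0],[0,0,0],[0,0,0]]}'; python3 - <<'E'
from h import *
for n in ["side"]:
    im=manip.get_image(n)[:,:,::-1];cv2.imwrite(f"pics/{n}2.png",cv2.resize(im[100:350,200:420],None,fx=2.3,fy=2.3,interpolation=cv2.INTER_CUBIC))
E
```

```text
time_s: 4.55
position: [0.5253, 0.0324, 0.1459]
tcp_rot: [[-0.052, 0.999, 0.0], [0.999, 0.052, -0.001], [-0.001, -0.0, -1.0]]
wrist_force: [-1.5, -3.9, 7.1]
opening: 0.002
time_s: 4.85
position: [0.5253, 0.0326, 0.1464]
tcp_rot: [[-0.052, 0.999, 0.0], [0.999, 0.052, -0.001], [-0.001, 0.0, -1.0]]
wrist_force: [-1.1, -4.3, 6.0]
opening: -0.003
```

View pics/side2.png

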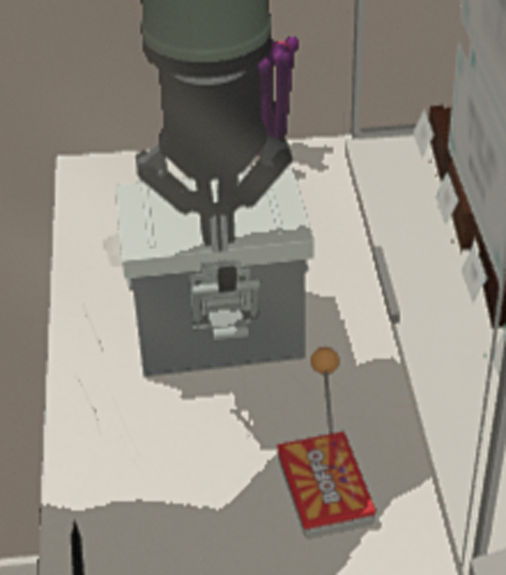

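```bash
python3 -m inch '{"translation":[[0,0,-3],[0,0,-7],[0,0,-11],[-2,0,-14],[-5,0,-15],[-8,0,-15],[-10,0,-15],[-10,0,-15],[-10,0,-15]],"rotation":[[0,0,0],[0,0,0],[0,0,0],[0,0,0],[0,0,0],[0,0,0],[0,0,0],[0,0,0],[0,0,0]]}' 0.6; python3 - <<'E'
from h import *
o=manip.get_obs();im=manip.get_image("wrist");cv2.imwrite("pics/wrist3.png",im[:,:,::-1])
import pickle;pickle.dump({k:np.array(v) for k,v in o.items()},open("o3.pkl","wb"))
for n in ["side","scene"]:
    cv2.imwrite(f"pics/{n}3.png",manip.get_image(n)[:,:,::-1])
im=cv2.imread("pics/side3.png");cv2.imwrite("pics/side3z.png",cv2.resize(im[160:280,240:360],None,fx=4,fy=4,interpolation=cv2.INTER_CUBIC))
im=cv2.imread("pics/scene3.png");cv2.imwrite("pics/scene3z.png",cv2.resize(im[210:330,250:370],None,fx=4,fy=4,interpolation=cv2.INTER_CUBIC))
E
```

```text
time_s: 5.8
position: [0.5304, -0.0664, 0.2962]
tcp_rot: [[-0.052, 0.999, -0.0], [0.999, 0.052, 0.0], [0.0, -0.0, -1.0]]
wrist_force: [0.5, 0.7, 0.5]
opening: 0.602
```

View pics/wrist3.png

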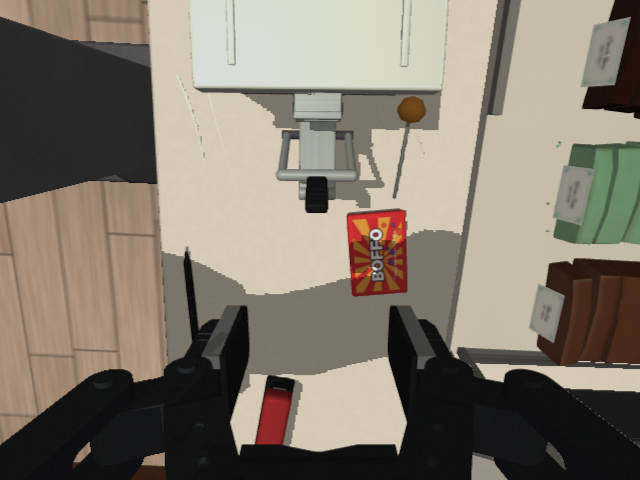

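View pics/side3z.png

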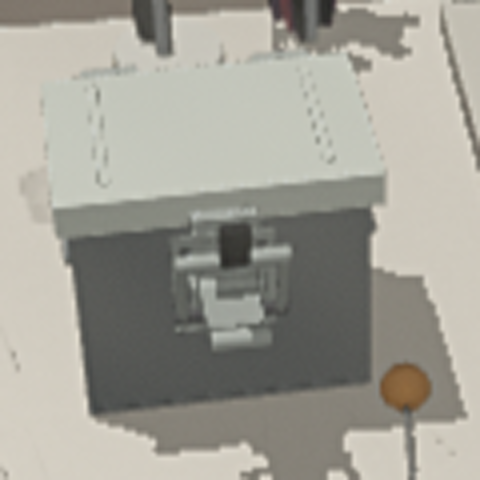

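View pics/scene3z.png

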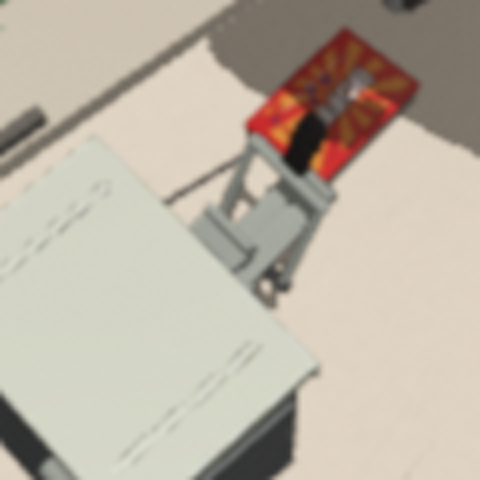

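```bash
cat > fit3.py <<'E'
from h import *
import pickle
from scipy.optimize import least_squares
o=pickle.load(open("o3.pkl","rb"))
cs,cd,cw=cam("scene"),cam("side"),cam("wrist",o)
sz=lambda x,y:(250+x/4,210+y/4);dz=lambda x,y:(240+x/4,160+y/4)
O=[(cw,"cb_m",(354,174)),(cw,"cb_p",(280,176)),(cw,"tab_end",(317,206)),(cw,"bp_p",(287,131)),(cw,"bp_m",(350,131)),
(cw,"lid1",(193,91)),(cw,"lid0",(446,91)),
(cs,"cb_m",sz(258,143)),(cs,"cb_p",sz(327,190)),(cs,"lid0",sz(96,137)),(cs,"lid1",sz(320,365)),(cs,"tab_end",sz(312,122)),
(cd,"cb_p",dz(180,261)),(cd,"cb_m",dz(286,249)),(cd,"lid1",dz(55,207)),(cd,"lid0",dz(382,176)),(cd,"tab_end",dz(236,226)),
(cd,(-55,75,0),dz(95,412)),(cd,(-55,-75,0),dz(368,380))]
W=[2]*7+[1]*12
def res(v):
    d=kin(*v[3:]);r=[]
    for (c,n,uv),k in zip(O,W):
        r+=list(k*(proj(c,w(v[:3],d[n] if isinstance(n,str) else n))[0]-uv))
    return np.array(r)
f=least_squares(res,[.5226,.0866,1.626,.06,2.0,2.5],loss="soft_l1",x_scale=[.01,.01,.05,.1,.1,.1])
print(f.cost,f.x.round(4));
for (c,n,uv),r in zip(O,f.fun.reshape(-1,2)):print(n,r.round(1))
d=kin(*f.x[3:])
for n in ["pivot","handle_end","bail_pivot","crossbar","tab_end","keeper","lid_front"]:print(n,d[n].round(1),w(f.x[:3],d[n])[0].round(4))
im=cv2.imread("pics/wrist3.png");k=2;im=cv2.resize(im,None,fx=k,fy=k)
im=draw(im,(np.diag([k,k,1])@cw[0],cw[1],cw[2]),f.x[:3],f.x[3:]);cv2.imwrite("pics/wrist3o.png",im[0:560,320:960])
E
python3 fit3.py
```

```text
40.50804561268042 [0.5225 0.09   1.6239 0.1034 2.2541 2.6638]
cb_m [-1.7  2.9]
cb_p [ 2.6 -1. ]
tab_end [0.3 0.4]
bp_p [-1.8  0.3]
bp_m [-3.2  0.3]
lid1 [ 1.4 -0.3]
lid0 [-11.   -0.4]
cb_m [-2.3 -1.2]
cb_p [-2.6  3.2]
lid0 [-0.8 -0.8]
lid1 [-1.3 -2.3]
tab_end [-1.3  0.1]
cb_p [ 1.4 -2.1]
cb_m [ 0.9 -2.1]
lid1 [ 0.8 -1.8]
lid0 [ 0.9 -3.2]
tab_end [ 1.  -2.1]
(-55, 75, 0) [-0.7  1.2]
(-55, -75, 0) [1.3 0.6]
pivot [-71.    0.   94.5] [0.5263 0.0191 0.0945]
handle_end [-123.     0.   136.8] [ 0.529  -0.0328  0.1368]
bail_pivot [-88.8   0.  103.6] [0.5272 0.0013 0.1036]
crossbar [-116.5    0.   156.8] [ 0.5287 -0.0264  0.1568]
tab_end [-131.7    0.   186.1] [ 0.5295 -0.0416  0.1861]
keeper [-70.3   0.  147. ] [0.5262 0.0197 0.147 ]
lid_front [-59.7   0.  152.9] [0.5257 0.0304 0.1529]
```

View pics/wrist3o.png

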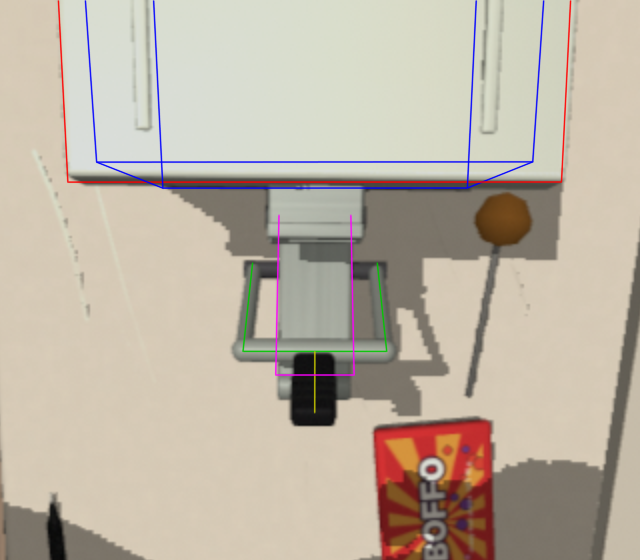

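```bash
python3 -m inch '{"translation":[[0.5,0,2],[1,0,5],[1.6,0,8.5],[2.2,0,11],[2.6,0,12.5],[2.6,0,13],[2.6,0,13]],"rotation":[[0,0,0],[0,0,0],[0,0,0],[0,0,0],[0,0,0],[0,0,0],[0,0,0]]}'; python3 - <<'E'
from h import *
im=manip.get_image("wrist");cv2.imwrite("pics/wrist4.png",im[:,:,::-1])
im=manip.get_image("side")[:,:,::-1];cv2.imwrite("pics/side4z.png",cv2.resize(im[140:290,230:380],None,fx=3,fy=3,interpolation=cv2.INTER_CUBIC))
E
```

```text
time_s: 6.65
position: [0.529, -0.0401, 0.1662]
tcp_rot: [[-0.054, 0.999, -0.001], [0.999, 0.054, 0.0], [0.0, -0.001, -1.0]]
wrist_force: [-0.3, 0.4, 0.8]
opening: 0.6
```

View pics/wrist4.png

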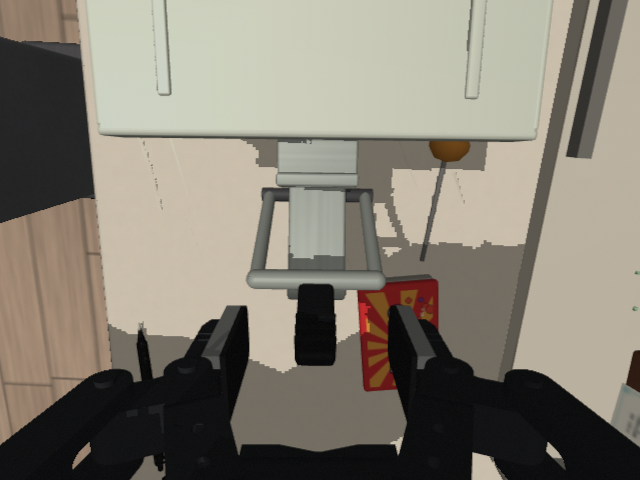

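View pics/side4z.png

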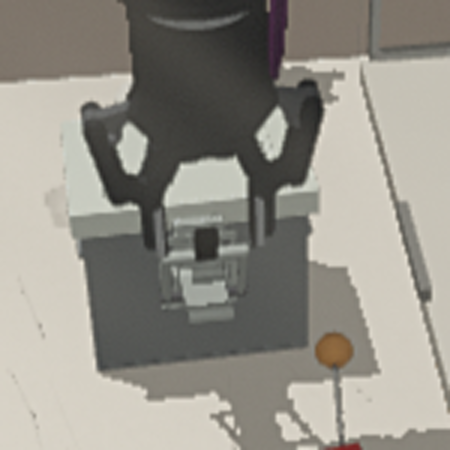

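```bash
python3 -m inch '{"translation":[[0.4,0,0],[0.4,0,0],[0.4,0,0],[0.4,0,0],[0.4,0,0],[0.4,0,0]],"rotation":[[0,0,0],[0,0,0],[0,0,0],[0,0,0],[0,0,0],[0,0,0]]}' 0 50; python3 - <<'E'
from h import *
im=manip.get_image("wrist");cv2.imwrite("pics/wrist5.png",im[:,:,::-1])
E
```

```text
time_s: 7.35
position: [0.5283, -0.037, 0.1665]
tcp_rot: [[-0.052, 0.999, -0.001], [0.999, 0.052, -0.001], [-0.001, -0.001, -1.0]]
wrist_force: [-4.8, -1.2, 3.6]
opening: 0.142
```

View pics/wrist5.png

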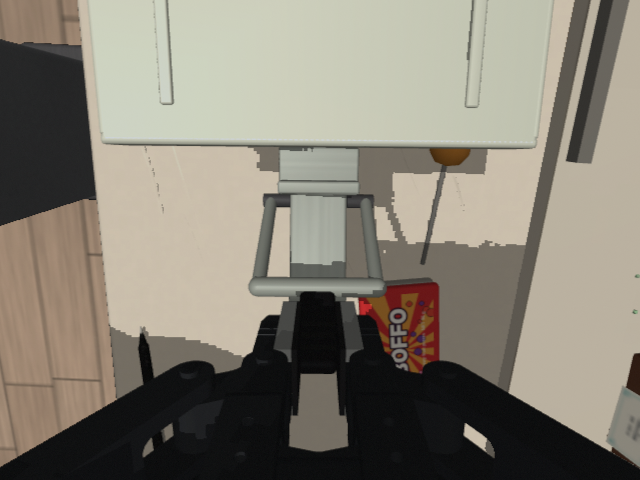

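```bash
python3 -m inch '{"translation":[[0.6,0,-0.25],[1.2,0,-0.45],[1.9,0,-0.6],[2.6,0,-0.75],[3.3,0,-0.82],[3.9,0,-0.85],[4.6,0,-0.8],[5.2,0,-0.75],[5.8,0,-0.6],[6.4,0,-0.45]],"rotation":[[0,0,0],[0,0,0],[0,0,0],[0,0,0],[0,0,0],[0,0,0],[0,0,0],[0,0,0],[0,0,0],[0,0,0]]}' 0 35; python3 -m inch '{"translation":[[0,0,0]],"rotation":[[0,0,0]]}'; python3 - <<'E'
from h import *
im=manip.get_image("wrist");cv2.imwrite("pics/wrist6.png",im[:,:,::-1])
im=manip.get_image("side")[:,:,::-1];cv2.imwrite("pics/side6z.png",cv2.resize(im[140:290,230:380],None,fx=3.5,fy=3.5,interpolation=cv2.INTER_CUBIC))
E
```

```text
time_s: 8.4
position: [0.5254, 0.0281, 0.1711]
tcp_rot: [[-0.053, 0.999, 0.0], [0.999, 0.053, 0.0], [0.0, 0.0, -1.0]]
wrist_force: [-5.6, -1.5, 6.0]
opening: 0.134
time_s: 8.5
position: [0.5253, 0.0288, 0.1709]
tcp_rot: [[-0.054, 0.999, -0.0], [0.999, 0.054, 0.001], [0.001, -0.0, -1.0]]
wrist_force: [-4.3, -1.0, 0.9]
opening: 0.138
```

View pics/wrist6.png

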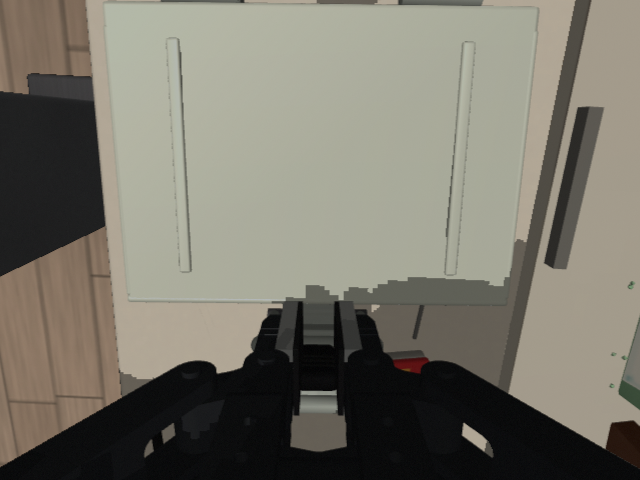

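View pics/side6z.png

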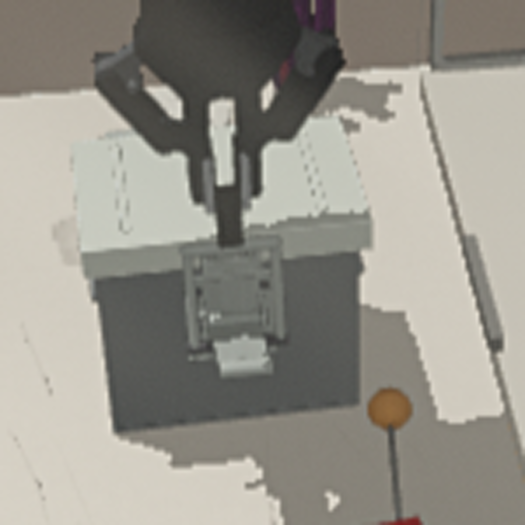

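```bash
python3 - <<'E'
from h import *
p=[.5225,.0905,1.6239];c=cam("side")
f=lambda q:((proj(c,w(p,q))[0]-[230,140])*3.5).round(0)
for L,lean in [(2.1,.32),(2.1,.2),(1.9,.32),(1.7,.32)]:
    d=kin(.06,L,L-lean-.07);print(L,lean,"cb",f(d["cb_p"]),f(d["cb_m"]),d["crossbar"].round(1),"bp",f(d["bp_p"]),f(d["bp_m"]),"he",f(d["he_p"]),f(d["he_m"]))
d=kin(.06,2,1);print("keeper",f(d["keeper"]),"lid",f(d["lid1"]),f(d["lid0"]),"lid.0", f(kin(.0,2,1)["lid1"]),f(kin(.1,2,1)["lid1"]))
k=d["keeper"];print("lip",f(k+[-11.5,16,3]),f(k+[-11.5,-16,3]))
print("base",f((-55,75,0)),f((-55,-75,0)))
E
```

```text
2.1 0.32 cb [188. 236.] [276. 226.] [-71.1   0.  157.7] bp [198. 337.] [283. 327.] he [223. 346.] [275. 340.]
2.1 0.2 cb [189. 241.] [277. 231.] [-78.1   0.  159.6] bp [198. 337.] [283. 327.] he [223. 346.] [275. 340.]
1.9 0.32 cb [188. 242.] [276. 232.] [-72.    0.  153.8] bp [198. 343.] [284. 333.] he [225. 372.] [278. 365.]
1.7 0.32 cb [189. 248.] [276. 238.] [-72.1   0.  149.8] bp [199. 349.] [284. 339.] he [227. 395.] [279. 389.]
keeper [233. 253.] lid [ 87. 252.] [372. 221.] lid.0 [ 88. 263.] [ 86. 245.]
lip [206. 266.] [265. 259.]
base [116. 434.] [361. 404.]
```

```bash
python3 -m inch '{"translation":[[-0.1,0,0.2],[-0.1,0,0.4],[-0.1,0,0.6],[-0.1,0,0.8],[-0.1,0,1.0]],"rotation":[[0,0,0],[0,0,0],[0,0,0],[0,0,0],[0,0,0]]}'; python3 - <<'E'
from h import *
im=manip.get_image("wrist");cv2.imwrite("pics/wrist7.png",im[:,:,::-1])
im=manip.get_image("side")[:,:,::-1];cv2.imwrite("pics/side7z.png",cv2.resize(im[140:290,230:380],None,fx=3.5,fy=3.5,interpolation=cv2.INTER_CUBIC))
E
```

```text
time_s: 9.1
position: [0.5257, 0.0261, 0.1615]
tcp_rot: [[-0.052, 0.999, 0.001], [0.999, 0.052, -0.001], [-0.001, 0.001, -1.0]]
wrist_force: [-9.2, -3.3, 18.2]
opening: 0.134
```

View pics/wrist7.png

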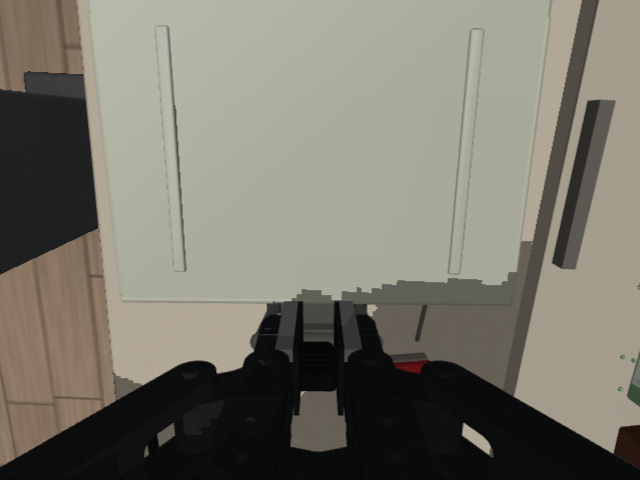

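View pics/side7z.png

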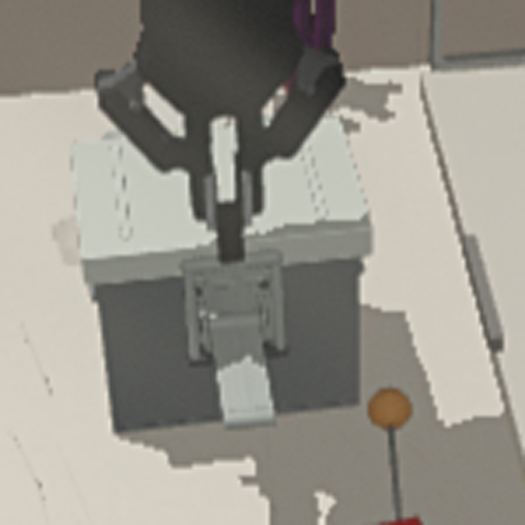

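```bash
python3 - <<'E'
from h import *
p=[.5225,.0905,1.6239];c=cam("side")
f=lambda q:((proj(c,w(p,q))[0]-[230,140])*3.5).round(0)
from scipy.optimize import brentq
for kx,kz in [(0,0),(0,3),(-9,7),(-5,7),(3,7)]:
    k=kin(.02,2,1)["keeper"];t=k+[kx,0,kz]
    def B(L):return np.array([-71-20*np.sin(L-.21),94.5-20*np.cos(L-.21)])
    L=brentq(lambda L:np.hypot(*(t[[0,2]]-B(L)))-60,.3,2.3)
    v=t[[0,2]]-B(L);lean=np.arctan2(*v);d=kin(.02,L,L-lean-.07)
    print((kx,kz),round(L,2),round(lean,2),"cb",f(d["cb_p"]),f(d["cb_m"]),"bp",f(d["bp_p"]),f(d["bp_m"]),"he",f(d["he_p"]),f(d["he_m"]),"tabend",f(d["tab_end"]))
im=manip.get_image("side")[:,:,::-1];cv2.imwrite("pics/side7y.png",cv2.resize(im[190:270,260:340],None,fx=7.5,fy=7.5,interpolation=cv2.INTER_CUBIC))
im=manip.get_image("scene")[:,:,::-1];cv2.imwrite("pics/scene7y.png",cv2.resize(im[220:300,270:350],None,fx=7.5,fy=7.5,interpolation=cv2.INTER_CUBIC))
E
```

```text
(0, 0) 0.76 0.18 cb [190. 266.] [277. 256.] bp [198. 358.] [282. 348.] he [227. 448.] [276. 442.] tabend [230. 208.]
(0, 3) 1.07 0.26 cb [190. 261.] [276. 252.] bp [199. 358.] [283. 348.] he [229. 443.] [279. 436.] tabend [229. 201.]
(-9, 7) 1.23 0.14 cb [191. 266.] [279. 256.] bp [199. 357.] [283. 347.] he [229. 435.] [280. 429.] tabend [231. 209.]
(-5, 7) 1.28 0.21 cb [190. 261.] [278. 252.] bp [199. 357.] [284. 347.] he [229. 432.] [280. 426.] tabend [230. 202.]
(3, 7) 1.43 0.37 cb [189. 252.] [275. 243.] bp [199. 354.] [284. 344.] he [229. 421.] [280. 415.] tabend [227. 190.]
```

View pics/side7y.png

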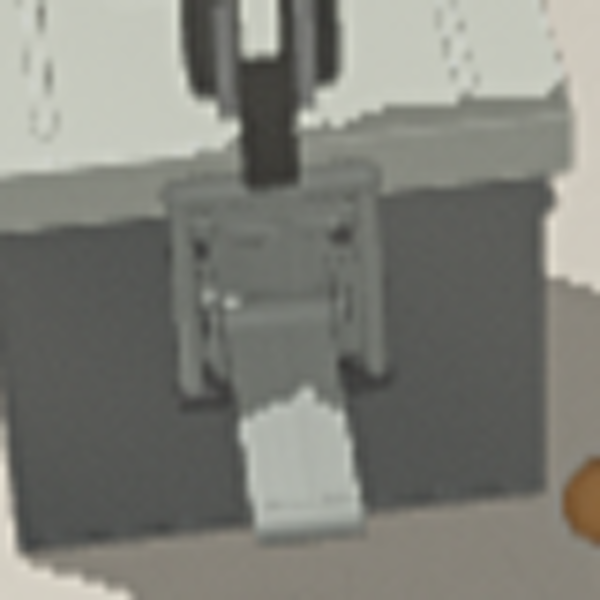

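View pics/scene7y.png

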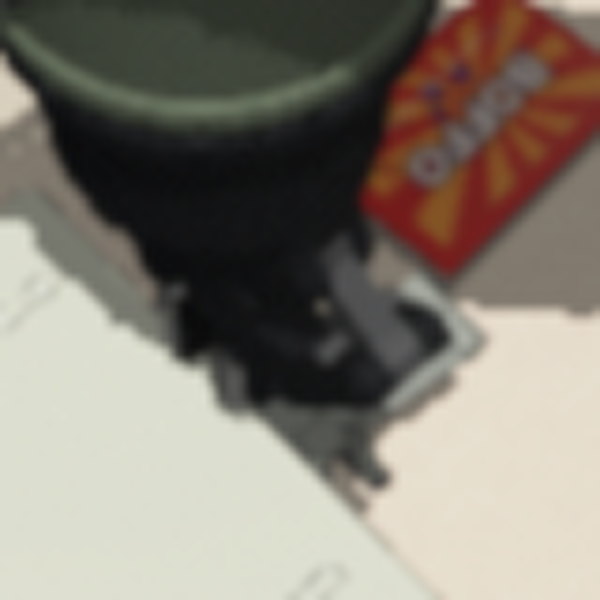

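```bash
python3 - <<'E'
import cv2
im=cv2.imread("pics/wrist7.png");cv2.imwrite("pics/wrist7z.png",cv2.resize(cv2.convertScaleAbs(im[290:410,240:400],alpha=1.8,beta=10),None,fx=5,fy=5,interpolation=cv2.INTER_CUBIC))
im=cv2.imread("pics/wrist6.png");cv2.imwrite("pics/wrist6z.png",cv2.resize(cv2.convertScaleAbs(im[290:410,240:400],alpha=1.8,beta=10),None,fx=5,fy=5,interpolation=cv2.INTER_CUBIC))
E
```

```text
(no output)
```

View pics/wrist7z.png

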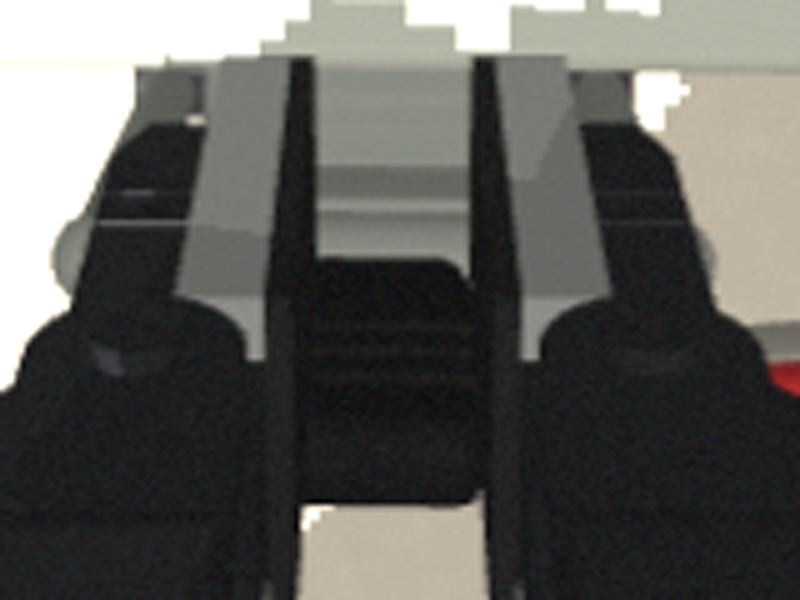

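View pics/wrist6z.png

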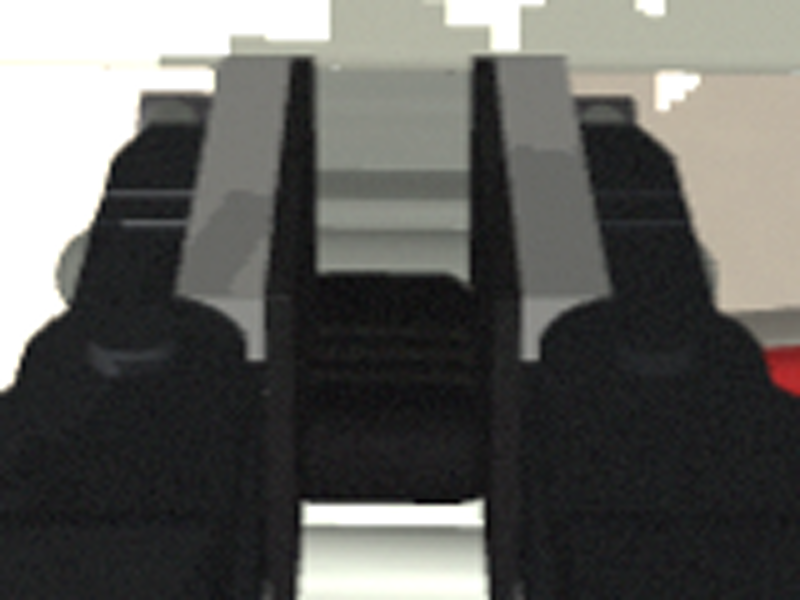

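```bash
python3 -m inch '{"translation":[[0,0,-0.3],[0,0,-0.6],[0,0,-0.9],[0,0,-0.9]],"rotation":[[0,0,0],[0,0,0],[0,0,0],[0,0,0]]}'; python3 -m inch '{"translation":[[0,0,0],[0,0,0],[0,0,0],[0,0,0]],"rotation":[[0,0,0],[0,0,0],[0,0,0],[0,0,0]]}' 0.45;  python3 - <<'E'
from h import *
im=manip.get_image("wrist");cv2.imwrite("pics/wrist8.png",im[:,:,::-1])
im=manip.get_image("side")[:,:,::-1];cv2.imwrite("pics/side8y.png",cv2.resize(im[190:270,260:340],None,fx=7.5,fy=7.5,interpolation=cv2.INTER_CUBIC))
E
```

```text
time_s: 9.7
position: [0.5254, 0.0262, 0.1699]
tcp_rot: [[-0.053, 0.999, -0.0], [0.999, 0.053, -0.0], [-0.0, -0.0, -1.0]]
wrist_force: [-4.6, -3.3, -5.1]
opening: 0.135
time_s: 10.1
position: [0.5259, 0.0267, 0.17]
tcp_rot: [[-0.053, 0.999, 0.001], [0.999, 0.053, 0.0], [0.0, 0.001, -1.0]]
wrist_force: [1.4, -0.0, 0.1]
opening: 0.451
```

View pics/wrist8.png

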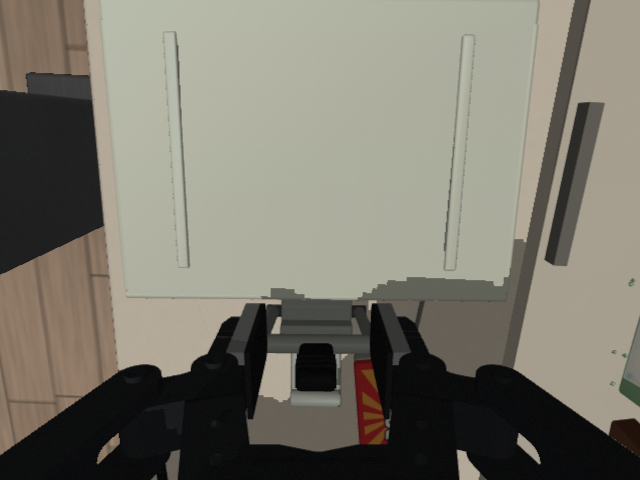

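View pics/side8y.png

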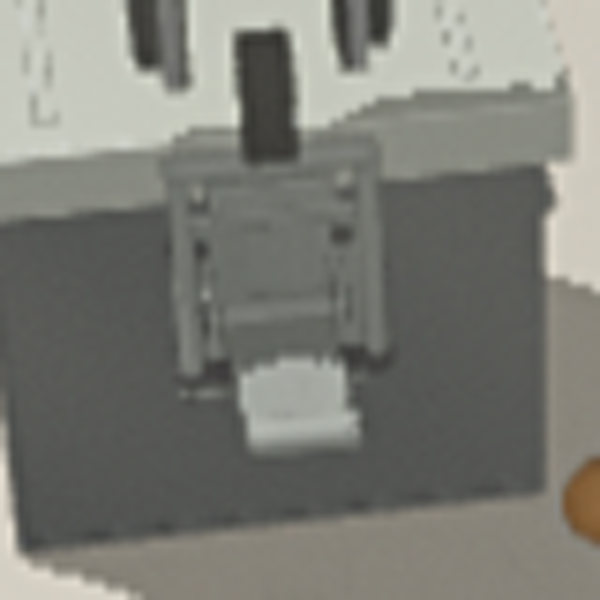

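```bash
python3 -m inch '{"translation":[[-0.7,0,0],[-1.4,0,0.1],[-1.5,0,0.3],[-1.5,0,0.6]],"rotation":[[0,0,0],[0,0,0],[0,0,0],[0,0,0]]}'; python3 -m inch '{"translation":[[0,0,0],[0,0,0],[0,0,0],[0,0,0],[0,0,0]],"rotation":[[0,0,0],[0,0,0],[0,0,0],[0,0,0],[0,0,0]]}' 0 50;  python3 - <<'E'
from h import *
im=manip.get_image("wrist");cv2.imwrite("pics/wrist9.png",im[200:440,170:490,::-1])
im=manip.get_image("side")[:,:,::-1];cv2.imwrite("pics/side9y.png",cv2.resize(im[190:270,260:340],None,fx=7.5,fy=7.5,interpolation=cv2.INTER_CUBIC))
im=cv2.imread("pics/wrist9.png");cv2.imwrite("pics/wrist9z.png",cv2.resize(im,None,fx=2.5,fy=2.5,interpolation=cv2.INTER_CUBIC))
E
```

```text
time_s: 10.6
position: [0.5263, 0.0109, 0.1636]
tcp_rot: [[-0.052, 0.999, 0.0], [0.999, 0.052, -0.0], [-0.0, 0.0, -1.0]]
wrist_force: [0.5, -0.2, -0.0]
opening: 0.452
time_s: 11.1
position: [0.526, 0.0115, 0.1637]
tcp_rot: [[-0.053, 0.999, -0.001], [0.999, 0.053, -0.0], [0.0, -0.001, -1.0]]
wrist_force: [-2.6, 1.4, -0.8]
opening: 0.149
```

View pics/wrist9z.png

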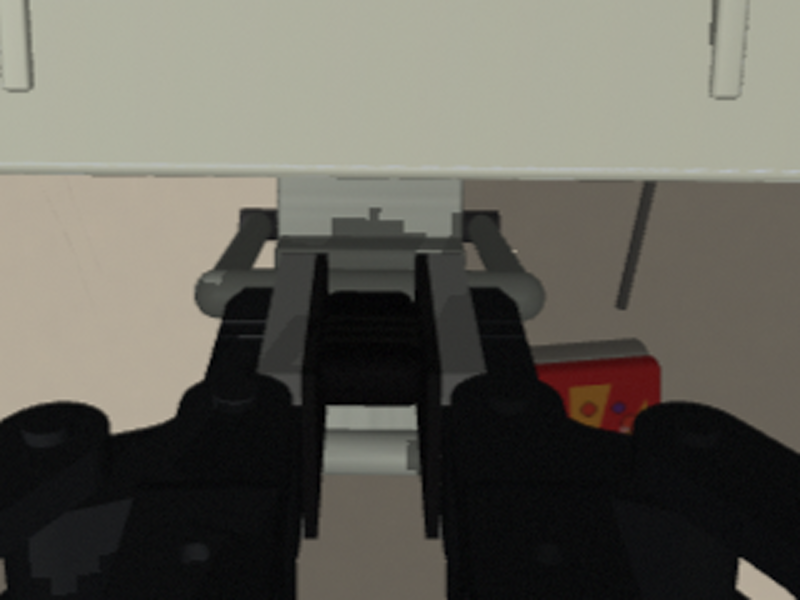

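View pics/side9y.png

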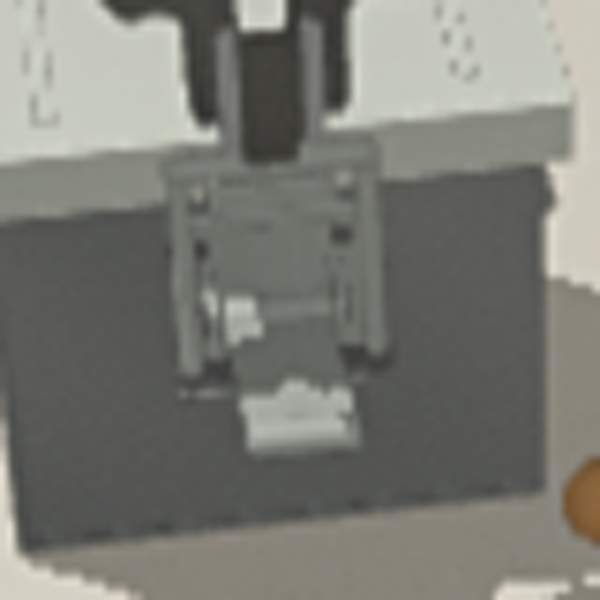

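```bash
python3 -m inch '{"translation":[[0.2,0,-0.2],[0.5,0,-0.3],[0.8,0,-0.3],[1.1,0,-0.3],[1.4,0,-0.3],[1.5,0,-0.3]],"rotation":[[0,0,0],[0,0,0],[0,0,0],[0,0,0],[0,0,0],[0,0,0]]}';  python3 - <<'E'
from h import *
im=manip.get_image("wrist");im=im[200:440,170:490,::-1]
cv2.imwrite("pics/wrist10z.png",cv2.resize(cv2.convertScaleAbs(im,alpha=1.4),None,fx=2.5,fy=2.5,interpolation=cv2.INTER_CUBIC))
im=manip.get_image("side")[:,:,::-1];cv2.imwrite("pics/side10y.png",cv2.resize(im[190:270,260:340],None,fx=7.5,fy=7.5,interpolation=cv2.INTER_CUBIC))
E
```

```text
time_s: 11.8
position: [0.5253, 0.0256, 0.1666]
tcp_rot: [[-0.053, 0.999, -0.001], [0.999, 0.053, -0.001], [-0.001, -0.001, -1.0]]
wrist_force: [-1.6, -6.8, -7.0]
opening: 0.145
```

View pics/wrist10z.png

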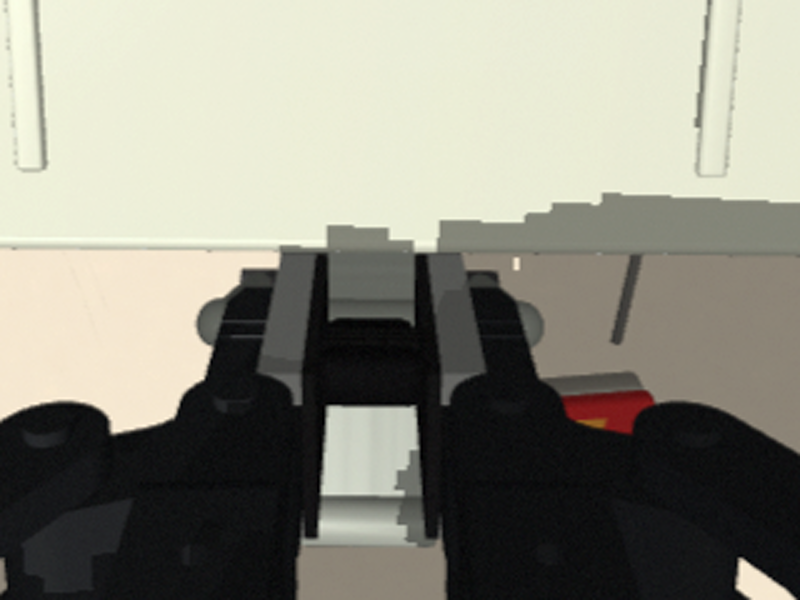

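View pics/side10y.png

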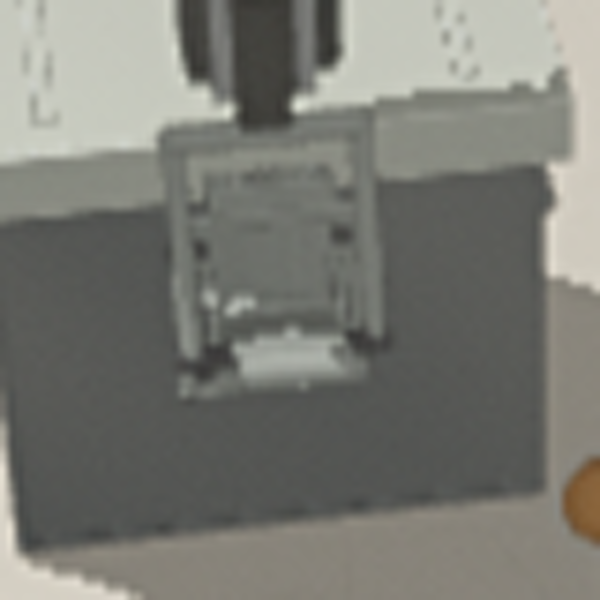

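```bash
python3 -m inch '{"translation":[[0.1,0,0.15],[0.3,0,0.2],[0.45,0,0.25],[0.45,0,0.25]],"rotation":[[0,0,0],[0,0,0],[0,0,0],[0,0,0]]}';  python3 - <<'E'
from h import *
im=manip.get_image("wrist");im=im[200:440,170:490,::-1]
cv2.imwrite("pics/wrist11z.png",cv2.resize(cv2.convertScaleAbs(im,alpha=1.4),None,fx=2.5,fy=2.5,interpolation=cv2.INTER_CUBIC))
im=manip.get_image("side")[:,:,::-1];cv2.imwrite("pics/side11y.png",cv2.resize(im[190:270,260:340],None,fx=7.5,fy=7.5,interpolation=cv2.INTER_CUBIC))
E
```

```text
time_s: 12.3
position: [0.5251, 0.0304, 0.1644]
tcp_rot: [[-0.053, 0.999, -0.0], [0.999, 0.053, -0.001], [-0.001, -0.0, -1.0]]
wrist_force: [-3.8, -4.0, -1.0]
opening: 0.15
```

View pics/wrist11z.png

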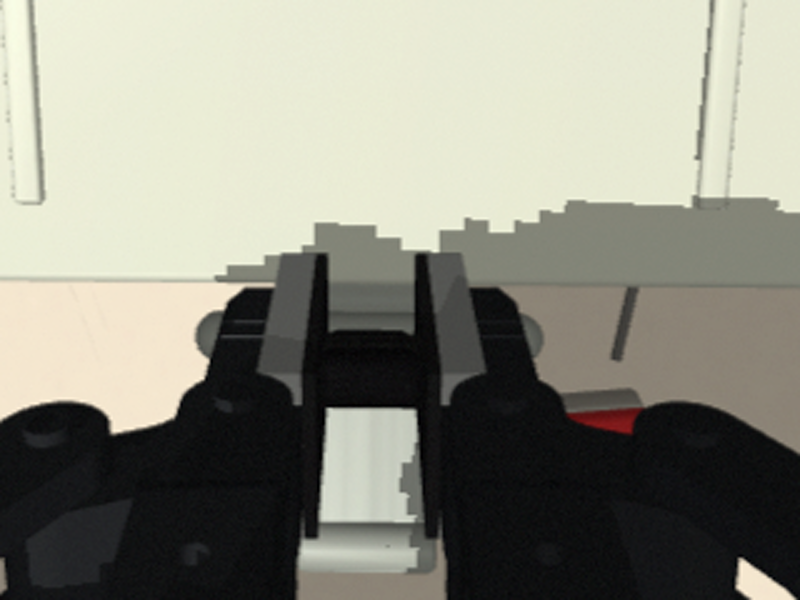

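View pics/side11y.png

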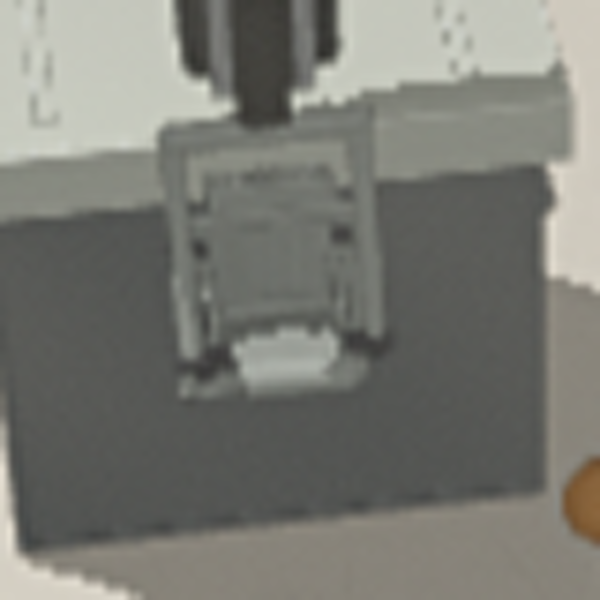

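```bash
python3 -m inch '{"translation":[[-0.15,0,0.1],[-0.15,0,0.35],[-0.15,0,0.6],[-0.15,0,0.85],[-0.15,0,1.1],[-0.15,0,1.3]],"rotation":[[0,0,0],[0,0,0],[0,0,0],[0,0,0],[0,0,0],[0,0,0]]}';  python3 - <<'E'
from h import *
im=manip.get_image("wrist");im=im[200:440,170:490,::-1]
cv2.imwrite("pics/wrist12z.png",cv2.resize(cv2.convertScaleAbs(im,alpha=1.4),None,fx=2.5,fy=2.5,interpolation=cv2.INTER_CUBIC))
im=manip.get_image("side")[:,:,::-1];cv2.imwrite("pics/side12y.png",cv2.resize(im[190:270,260:340],None,fx=7.5,fy=7.5,interpolation=cv2.INTER_CUBIC))
E
```

```text
time_s: 13.0
position: [0.5253, 0.0299, 0.1518]
tcp_rot: [[-0.053, 0.999, 0.0], [0.999, 0.053, 0.0], [0.0, 0.0, -1.0]]
wrist_force: [-6.7, 1.4, 14.0]
opening: 0.151
```

View pics/wrist12z.png

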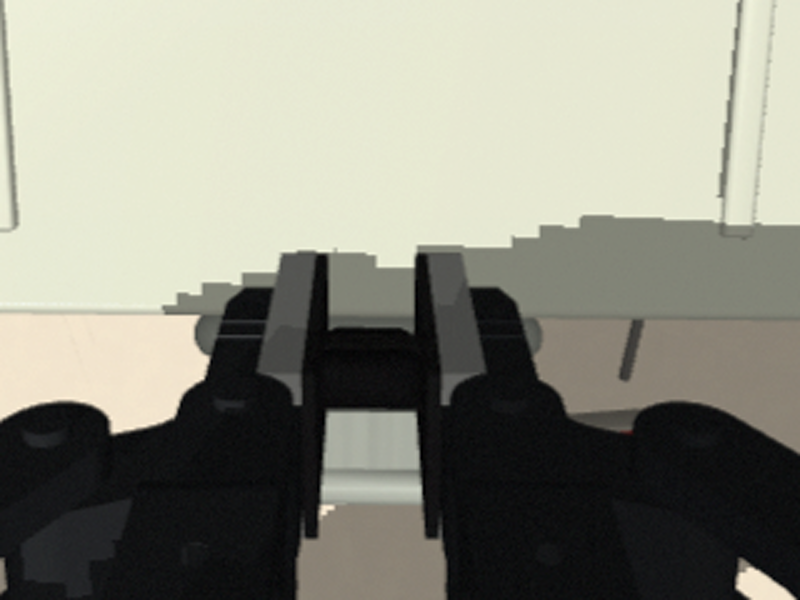

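View pics/side12y.png

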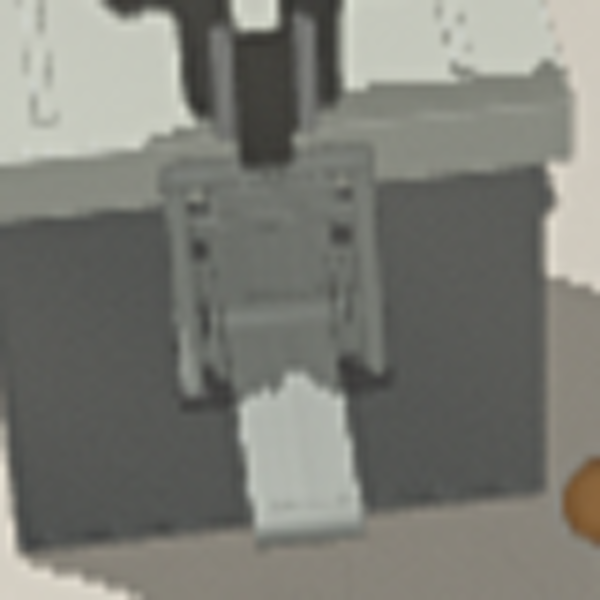

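```bash
python3 -m inch '{"translation":[[0,0,0.1],[0,0,0.2],[0,0,0.3],[0,0,0.3]],"rotation":[[0,0,0],[0,0,0],[0,0,0],[0,0,0]]}';  python3 - <<'E'
from h import *
im=manip.get_image("wrist");im=im[200:440,170:490,::-1]
cv2.imwrite("pics/wrist13z.png",cv2.resize(cv2.convertScaleAbs(im,alpha=1.4),None,fx=2.5,fy=2.5,interpolation=cv2.INTER_CUBIC))
im=manip.get_image("side")[:,:,::-1];cv2.imwrite("pics/side13y.png",cv2.resize(im[190:270,260:340],None,fx=7.5,fy=7.5,interpolation=cv2.INTER_CUBIC))
E
```

```text
time_s: 13.5
position: [0.5254, 0.0306, 0.1493]
tcp_rot: [[-0.054, 0.999, 0.001], [0.999, 0.054, 0.001], [0.001, 0.001, -1.0]]
wrist_force: [-9.5, 3.0, 15.2]
opening: 0.148
```

View pics/wrist13z.png

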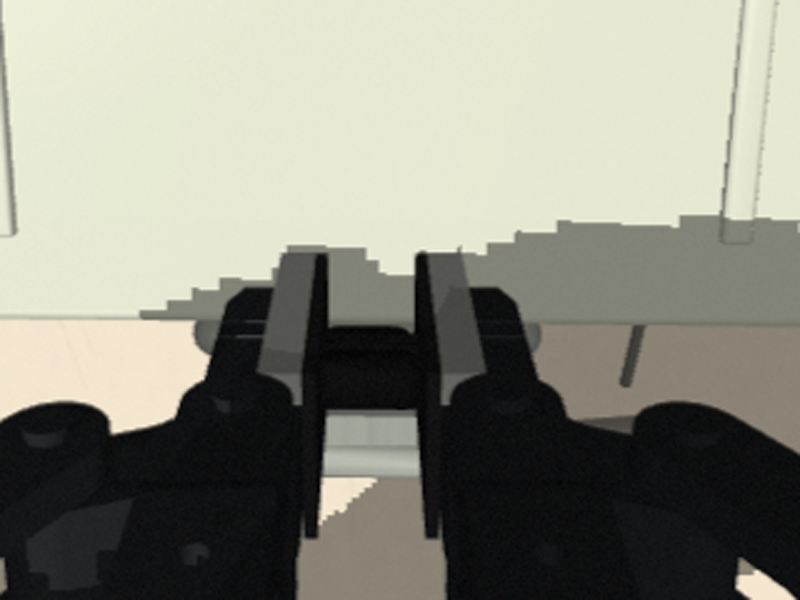

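View pics/side13y.png

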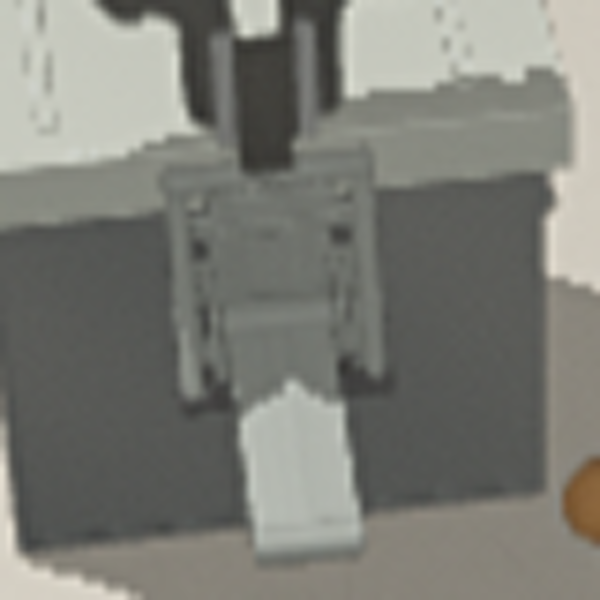

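```bash
python3 -m inch '{"translation":[[0,0,0],[0,0,0],[0,0,0],[0,0,-2],[0,0,-5],[0,0,-8],[0,0,-8]],"rotation":[[0,0,0],[0,0,0],[0,0,0],[0,0,0],[0,0,0],[0,0,0],[0,0,0]]}' 0.5;  python3 - <<'E'
from h import *
im=manip.get_image("wrist");cv2.imwrite("pics/wrist14.png",im[:,:,::-1]);im=im[200:440,170:490,::-1]
cv2.imwrite("pics/wrist14z.png",cv2.resize(cv2.convertScaleAbs(im,alpha=1.4),None,fx=2.5,fy=2.5,interpolation=cv2.INTER_CUBIC))
im=manip.get_image("side")[:,:,::-1];cv2.imwrite("pics/side14y.png",cv2.resize(im[190:270,260:340],None,fx=7.5,fy=7.5,interpolation=cv2.INTER_CUBIC))
E
```

```text
time_s: 14.3
position: [0.5271, 0.0298, 0.2317]
tcp_rot: [[-0.053, 0.999, 0.005], [0.999, 0.053, 0.0], [0.0, 0.005, -1.0]]
wrist_force: [0.5, 0.7, 0.2]
opening: 0.497
```

View pics/wrist14.png

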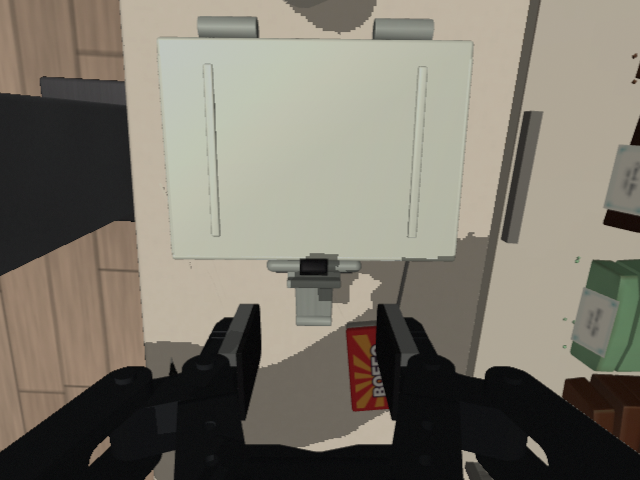

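View pics/side14y.png

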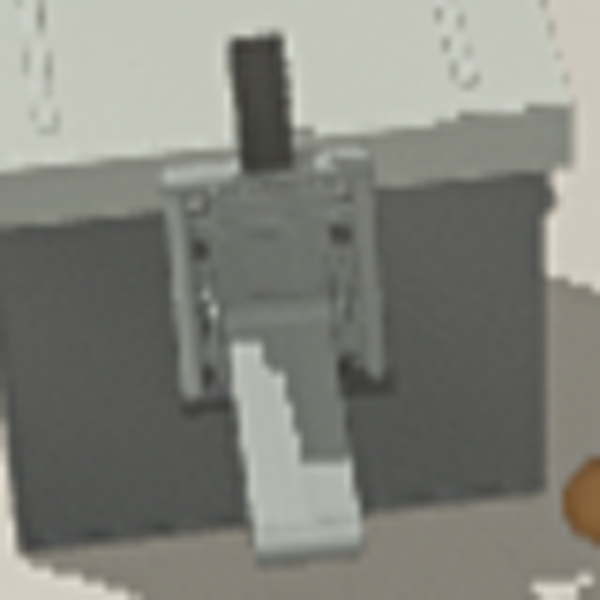

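```bash
python3 -m inch '{"translation":[[-2,0,-1],[-5,0,-1],[-8,0,-1],[-11,0,-1],[-14,0,-1],[-15,0,-1],[-15,0,-1],[-15,0,-1],[-15,0,-1],[-15,0,-1]],"rotation":[[0,0,0],[0,0.1,0],[0,0.22,0],[0,0.35,0],[0,0.48,0],[0,0.6,0],[0,0.72,0],[0,0.8,0],[0,0.87,0],[0,0.87,0]]}' 0 50;  python3 - <<'E'
from h import *
o=manip.get_obs();print(np.round(o["joint_positions"],1))
im=manip.get_image("wrist");cv2.imwrite("pics/wrist15.png",im[:,:,::-1])
im=manip.get_image("side")[:,:,::-1];cv2.imwrite("pics/side15.png",im)
E
```

```text
time_s: 15.4
position: [0.5325, -0.1216, 0.2355]
tcp_rot: [[-0.029, 0.999, -0.041], [0.641, 0.05, 0.766], [0.767, -0.004, -0.642]]
wrist_force: [0.2, -0.5, 0.0]
opening: -0.002
[ 57.5  47.8 -46.9  89.3 -14.4  73.6  25.2]
```

View pics/wrist15.png

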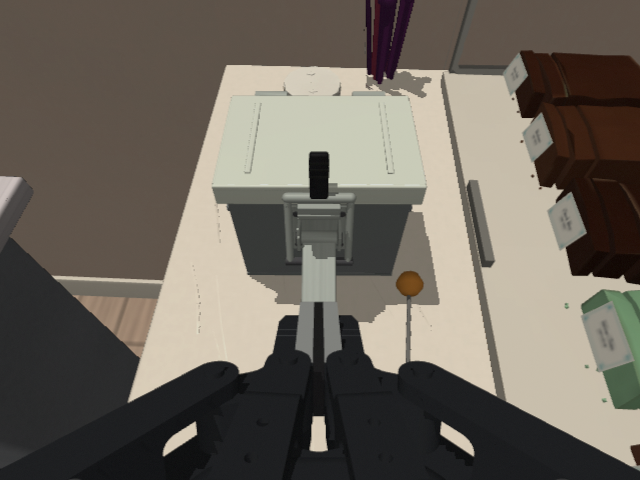

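View pics/side15.png

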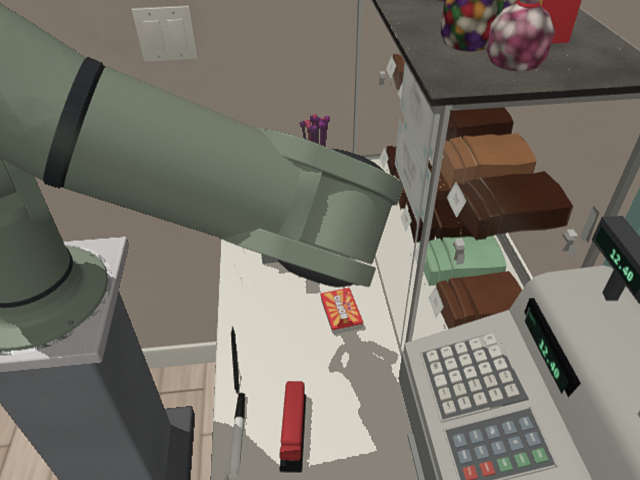

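```bash
python3 - <<'E'
import cv2
im=cv2.imread("pics/wrist15.png");cv2.imwrite("pics/wrist15z.png",cv2.resize(im[140:320,250:390],None,fx=3.3,fy=3.3,interpolation=cv2.INTER_CUBIC))
E
```

```text
(no output)
```

View pics/wrist15z.png

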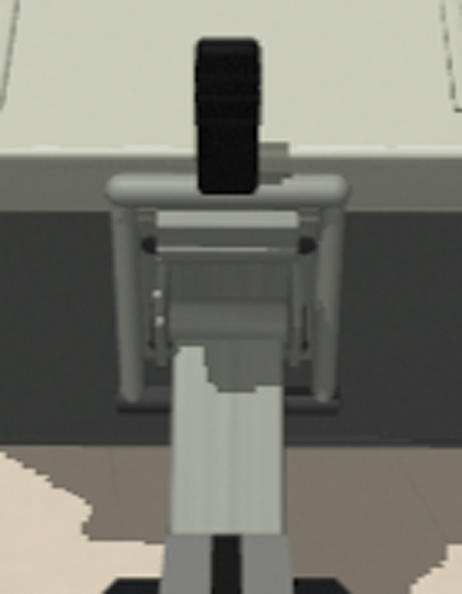

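```bash
python3 -m inch '{"translation":[[-0.8,0,2],[-1.6,0,5],[-2.4,0,8.5],[-3.2,0.1,11.5],[-3.8,0.1,13.5],[-4,0.1,14],[-4,0.1,14]],"rotation":[[0,0,0],[0,0,0],[0,0,0],[0,0,0],[0,0,0],[0,0,0],[0,0,0]]}';  python3 - <<'E'
from h import *
o=manip.get_obs();p0=np.array(o["position"]);R=np.array(o["tcp_rot"])
for t in [(.529,-.0285,.084),(.529,-.0255,.0755),(.5285,-.023,.063),(.528,-.017,.047),(.5275,-.004,.040),(.5265,.0106,.037),(.5265,.0155,.037)]:
    print(t,(R.T@(np.array(t)-p0)*100).round(2))
im=manip.get_image("wrist");cv2.imwrite("pics/wrist16.png",im[:,:,::-1])
E
```

```text
time_s: 16.2
position: [0.53, -0.0388, 0.1178]
tcp_rot: [[-0.035, 0.999, -0.041], [0.645, 0.054, 0.762], [0.764, 0.0, -0.646]]
wrist_force: [1.2, 0.2, 1.0]
opening: 0.003
(0.529, -0.0285, 0.084) [-1.91 -0.05  2.97]
(0.529, -0.0255, 0.0755) [-2.37 -0.03  3.75]
(0.5285, -0.023, 0.063) [-3.16 -0.07  4.75]
(0.528, -0.017, 0.047) [-3.99 -0.08  6.24]
(0.5275, -0.004, 0.04) [-3.69 -0.06  7.68]
(0.5265, 0.0106, 0.037) [-2.97 -0.08  9.  ]
(0.5265, 0.0155, 0.037) [-2.66 -0.06  9.37]
```

View pics/wrist16.png

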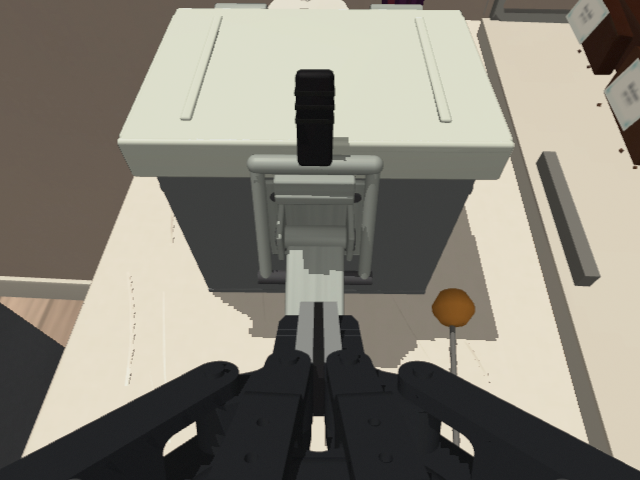

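```bash
python3 -m inch '{"translation":[[-0.6,-0.1,1],[-1.3,-0.1,2],[-1.9,-0.1,3],[-2.1,-0.1,3.3],[-2.25,-0.1,3.55],[-2.4,-0.1,3.75],[-2.4,-0.1,3.75],[-2.4,-0.1,3.75],[-2.4,-0.1,3.75]],"rotation":[[0,0,0],[0,0,0],[0,0,0],[0,0,0],[0,0,0],[0,0,0],[0,0,0],[0,0,0],[0,0,0]]}';  python3 - <<'E'
from h import *
im=manip.get_image("wrist");cv2.imwrite("pics/wrist17.png",im[:,:,::-1])
cv2.imwrite("pics/wrist17z.png",cv2.resize(im[90:330,220:420,::-1],None,fx=2.5,fy=2.5,interpolation=cv2.INTER_CUBIC))
E
```

```text
time_s: 17.15
position: [0.5283, -0.0263, 0.0749]
tcp_rot: [[-0.034, 0.999, -0.04], [0.644, 0.053, 0.763], [0.764, 0.0, -0.645]]
wrist_force: [1.2, -0.6, 0.6]
opening: 0.0
```

View pics/wrist17z.png

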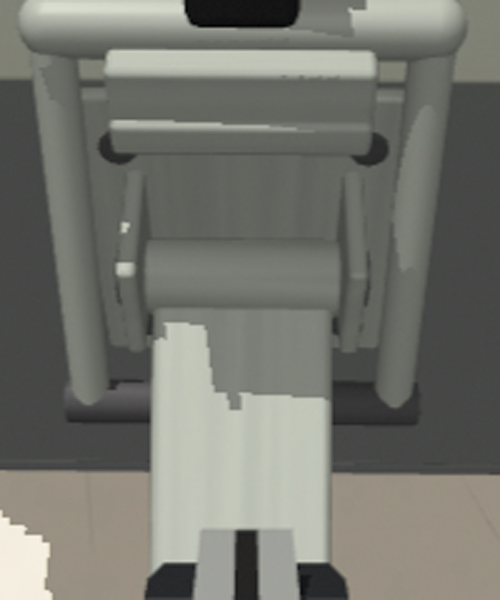

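```bash
python3 -m inch '{"translation":[[-0.2,0,0.25],[-0.4,0,0.5],[-0.6,0,0.75],[-0.6,0,0.75],[-0.6,0,0.75]],"rotation":[[0,0,0],[0,0,0],[0,0,0],[0,0,0],[0,0,0]]}';  python3 - <<'E'
from h import *
im=manip.get_image("wrist");cv2.imwrite("pics/wrist18.png",im[:,:,::-1])
cv2.imwrite("pics/wrist18z.png",cv2.resize(im[50:320,220:420,::-1],None,fx=2.2,fy=2.2,interpolation=cv2.INTER_CUBIC))
E
```

```text
time_s: 17.7
position: [0.5281, -0.0243, 0.0652]
tcp_rot: [[-0.034, 0.999, -0.041], [0.644, 0.053, 0.763], [0.764, -0.0, -0.645]]
wrist_force: [-0.9, -0.4, 0.1]
opening: 0.001
```

View pics/wrist18z.png

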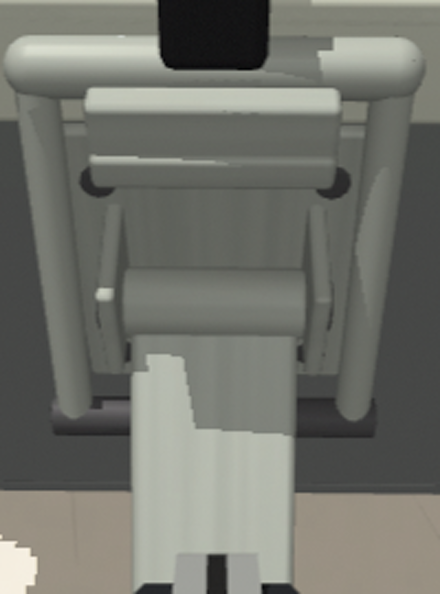

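```bash
python3 - <<'E'
from h import *
from scipy.optimize import least_squares
c=cam("wrist");cd=cam("side")
z=lambda u,v:(220+u/2.2,50+v/2.2); s=lambda u,v:(260+u/7.5,190+v/7.5)
# observed
O=[(c,"pivot",z(214,302)),(c,"bail_pivot",z(214,418)),(c,"crossbar",z(214,66)),(c,"k",z(213,98)),
   (cd,"he",s(307,545)),(cd,"crossbar",s(268,170))]
def res(v):
    L,lean,lid,dy,dz,dx=v;d=kin(lid,L,L-lean-.07);P=d["pivot"]
    d["he"]=P+72*np.array([-np.sin(L),0,-np.cos(L)]);ca,sa=np.cos(lid),np.sin(lid)
    d["k"]=d["keeper"]+np.array([-9,0,3.])
    r=[]
    for cc,n,uv in O:
        q=w([.5225+dx,.0905+dy,1.6239],d[n])[0]+[0,0,dz]
        k=1 if cc is c else 2
        r+=list((proj(cc,q)[0]-uv)*k)
    return np.r_[r,dy/.002,dz/.002,dx/.003,(lid-.055)/.015]
f=least_squares(res,[1.2,.3,.05,0,0,0],x_scale=[.1,.1,.05,.002,.002,.002])
v=f.x;print(v.round(4),f.fun.round(1));d=kin(v[2],v[0],v[0]-v[1]-.07);print("cb-keeper",d["crossbar"]-d["keeper"],d["handle_end"])
J=f.jac;C=np.linalg.inv(J.T@J);print("sd",np.sqrt(np.diag(C)).round(4))
E
```

```text
[ 1.2832e+00  2.3880e-01  4.3100e-02  1.4000e-03 -2.4000e-03 -3.0000e-04] [-0.3  0.2 -0.4 -0.2 -0.7 -0.6 -0.2 -0.1  3.3  0.4  1.8  1.4  0.7 -1.2
 -0.1 -0.8]
cb-keeper [-3.49778309  0.          3.82048472] [-135.24897346    0.           75.49817352]
sd [0.0292 0.0257 0.0053 0.001  0.0013 0.0002]
```

```bash
python3 - <<'E'
from h import *
from scipy.optimize import least_squares
c=cam("wrist")
z=lambda u,v:(220+u/2.2,50+v/2.2)
O=[(c,"pivot",z(214,302)),(c,"bail_pivot",z(214,418)),(c,"crossbar",z(214,66)),(c,"k",z(213,98)),(c,"cb_p2",z(5,66)),(c,"cb_m2",z(424,68))]
for lid0 in (.03,.055,.075):
  def res(v):
    L,lean,lid,dy,dz,dx=v;d=kin(lid,L,L-lean-.07)
    d["k"]=d["keeper"]+np.array([-9,0,3.])
    d["cb_p2"]=d["crossbar"]+np.array([0,27.5,0]);d["cb_m2"]=d["crossbar"]-np.array([0,27.5,0])
    r=[]
    for cc,n,uv in O: r+=list(proj(cc,w([.5225+dx,.0905+dy,1.6239],d[n])[0]+[0,0,dz])[0]-uv)
    return np.r_[r,dy/.002,dz/.002,dx/.003,(lid-lid0)/.01]
  f=least_squares(res,[1.2,.3,.05,0,0,0],x_scale=[.1,.1,.05,.002,.002,.002])
  v=f.x;d=kin(v[2],v[0],v[0]-v[1]-.07);C=np.linalg.inv(f.jac.T@f.jac)
  print(v.round(4),f.fun.round(1),"cb-k",(d["crossbar"]-d["keeper"]).round(1),"sd",np.sqrt(np.diag(C)).round(3)[:3])
im=manip.get_image("scene")[:,:,::-1];cv2.imwrite("pics/scene18.png",cv2.resize(im[190:330,240:400],None,fx=4.5,fy=4.2,interpolation=cv2.INTER_CUBIC))
E
```

```text
[ 9.952e-01  2.742e-01  3.520e-02 -5.000e-04  0.000e+00  0.000e+00] [ 0.1 -0.1  0.1 -0.1 -0.   0.3  0.4  0.1 -0.3  0.3 -0.2 -0.6 -0.3  0.
  0.   0.5] cb-k [ 2.   0.  -0.3] sd [0.101 0.012 0.004]
[ 1.0825e+00  2.7840e-01  4.0500e-02  5.0000e-04 -1.2000e-03 -0.0000e+00] [ 0.1  0.1  0.1  0.3 -0.   0.3  0.4 -0.4 -0.2  0.3 -0.3 -0.6  0.2 -0.6
 -0.  -1.5] cb-k [1.1 0.  0.2] sd [0.096 0.012 0.005]
[ 1.1649e+00  2.7950e-01  4.5900e-02  1.4000e-03 -2.5000e-03 -1.0000e-04] [ 0.1  0.5  0.1  0.4 -0.   0.3  0.4 -0.7 -0.3  0.3 -0.3 -0.6  0.7 -1.2
 -0.  -2.9] cb-k [0.1 0.  0.8] sd [0.084 0.012 0.005]
```

View pics/scene18.png

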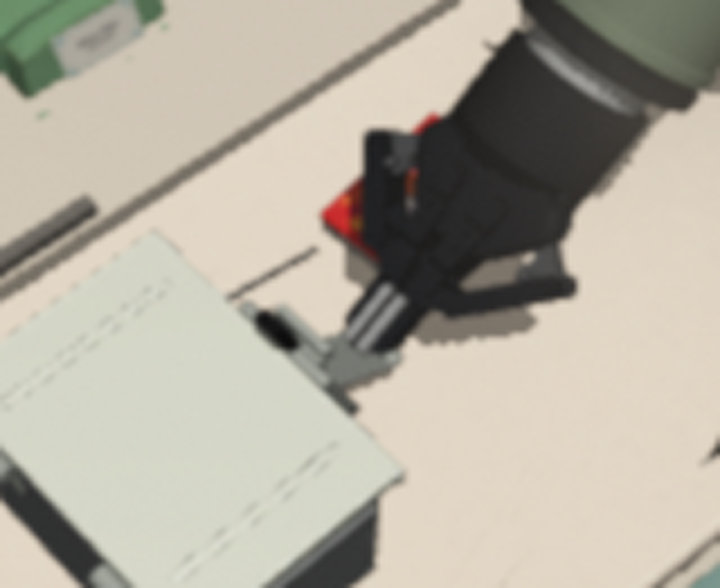

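```bash
python3 -m inch '{"translation":[[-0.3,0,0.5],[-0.6,0,1.0],[-0.9,0,1.7],[-0.85,0,2.2],[-0.75,0,2.7],[-0.6,0,3.2],[-0.6,0,3.2]],"rotation":[[0,0,0],[0,0,0],[0,0,0],[0,0,0],[0,0,0],[0,0,0],[0,0,0]]}';  python3 - <<'E'
from h import *
im=manip.get_image("wrist");cv2.imwrite("pics/wrist19.png",im[:,:,::-1])
E
```

```text
time_s: 18.5
position: [0.5269, -0.0032, 0.04]
tcp_rot: [[-0.034, 0.999, -0.041], [0.644, 0.053, 0.763], [0.764, -0.0, -0.645]]
wrist_force: [0.5, -0.5, -0.4]
opening: 0.001
```

View pics/wrist19.png

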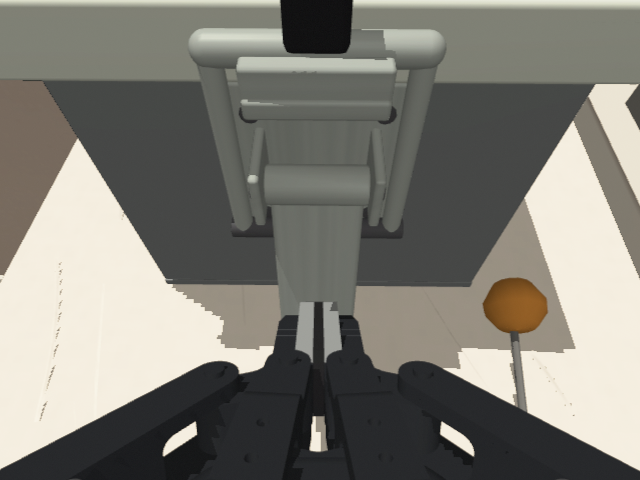

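```bash
python3 -m inch '{"translation":[[0.15,0,0.35],[0.3,0,0.7],[0.5,0,1.0],[0.7,0,1.3],[0.7,0,1.3],[0.7,0,1.3]],"rotation":[[0,0,0],[0,0,0],[0,0,0],[0,0,0],[0,0,0],[0,0,0]]}';  python3 - <<'E'
from h import *
im=manip.get_image("wrist");cv2.imwrite("pics/wrist20.png",im[:,:,::-1])
E
```

```text
time_s: 19.15
position: [0.5267, 0.01, 0.037]
tcp_rot: [[-0.034, 0.999, -0.039], [0.645, 0.052, 0.762], [0.764, 0.0, -0.646]]
wrist_force: [0.2, -8.6, 2.7]
opening: 0.002
```

View pics/wrist20.png

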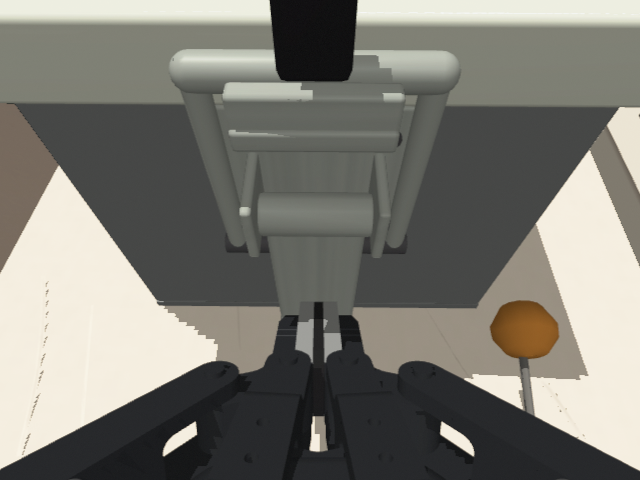

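```bash
python3 -m inch '{"translation":[[0.2,0,0.23],[0.4,0,0.45],[0.5,0,0.6],[0.6,0,0.7],[0.6,0,0.7]],"rotation":[[0,0,0],[0,0,0],[0,0,0],[0,0,0],[0,0,0]]}';  python3 - <<'E'
from h import *
im=manip.get_image("wrist");cv2.imwrite("pics/wrist21.png",im[:,:,::-1])
E
```

```text
time_s: 19.7
position: [0.5273, 0.0117, 0.0363]
tcp_rot: [[-0.031, 0.999, -0.034], [0.651, 0.045, 0.757], [0.758, 0.001, -0.652]]
wrist_force: [-16.4, -75.2, 39.0]
opening: -0.0
```

View pics/wrist21.png

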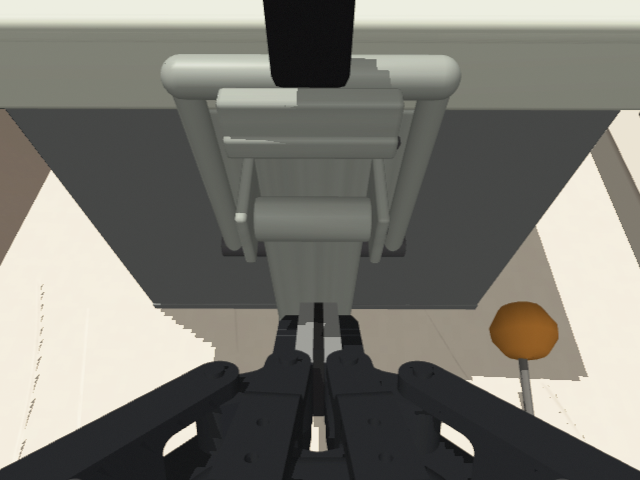

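```bash
python3 -m inch '{"translation":[[-0.3,0,-0.4],[-0.6,0,-0.8],[-0.8,0,-2],[-0.8,0,-5],[-0.8,0,-8],[-0.8,0,-11],[-0.8,0,-12]],"rotation":[[0,0,0],[0,0,0],[0,0,0],[0,0,0],[0,0,0],[0,0,0],[0,0,0]]}';  python3 - <<'E'
from h import *
im=manip.get_image("wrist");cv2.imwrite("pics/wrist22.png",im[:,:,::-1])
im=manip.get_image("side")[:,:,::-1];cv2.imwrite("pics/side22y.png",cv2.resize(im[180:280,250:350],None,fx=6,fy=6,interpolation=cv2.INTER_CUBIC))
E
```

```text
time_s: 20.45
position: [0.5318, -0.0791, 0.1102]
tcp_rot: [[-0.034, 0.999, -0.038], [0.645, 0.051, 0.762], [0.763, 0.002, -0.646]]
wrist_force: [-0.2, 0.3, 0.7]
opening: -0.001
```

View pics/wrist22.png

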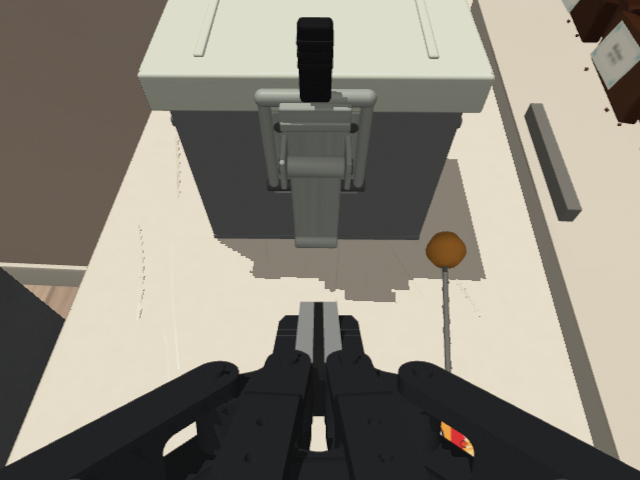

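View pics/side22y.png

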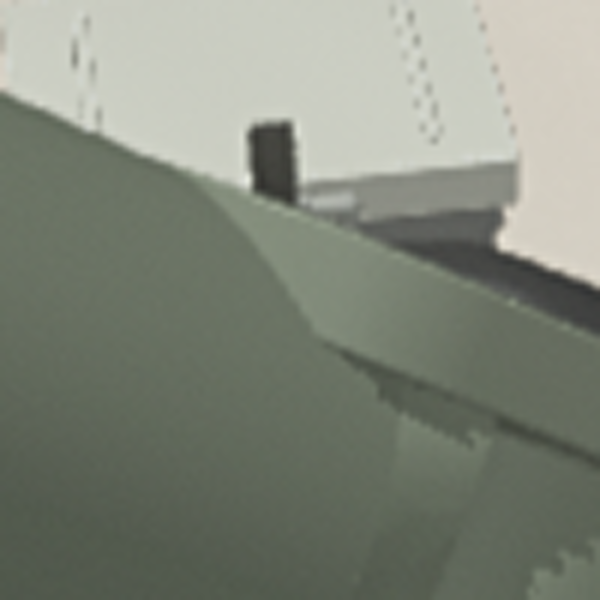

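```bash
python3 - <<'E'
from h import *
from scipy.optimize import least_squares
c=cam("wrist")
O=[("pivot",(316,166)),("bail_pivot",(315.5,186)),("crossbar",(316,97)),("k",(316,109)),("he",(316.5,243)),("lid1",(147,77)),("lid0",(491,77)),("b1",(215,237)),("b0",(421,240))]
def mk(v):
    L,lean,lid,dy,dz,dx=v;d=kin(lid,L,L-lean-.07)
    d["k"]=d["keeper"]+np.array([-9,0,3.]);d["he"]=d["pivot"]+72*np.array([-np.sin(L),0,-np.cos(L)])
    d["b1"]=np.array([-55,75,0]);d["b0"]=np.array([-55,-75,0]);d["lid1"]=d["lid1"]+[0,2,0];d["lid0"]=d["lid0"]-[0,2,0];return d
def res(v):
    d=mk(v);L,lean,lid,dy,dz,dx=v;r=[]
    for n,uv in O: r+=list(proj(c,w([.5225+dx,.0905+dy,1.6239],d[n])[0]+[0,0,dz])[0]-uv)
    return np.r_[r,dy/.002,dz/.002,dx/.003]
f=least_squares(res,[.1,0,.02,0,0,0],x_scale=[.1,.1,.05,.002,.002,.002])
v=f.x;d=mk(v);C=np.linalg.inv(f.jac.T@f.jac)
print(v.round(4),"sd",np.sqrt(np.diag(C)).round(3)[:3],"cb-k",(d["crossbar"]-d["keeper"]).round(1))
for (n,_),r in zip(O,f.fun.reshape(-1)[:18].reshape(-1,2)):print(n,r.round(1))
E
```

```text
[ 0.0539  0.0276  0.0185  0.0065 -0.0056  0.0001] sd [0.013 0.017 0.005] cb-k [ 4.7  0.  -1.6]
pivot [ 1.2 -1.4]
bail_pivot [ 1.7 -1.3]
crossbar [1.2 0. ]
k [ 1.2 -1.2]
he [0.7 0.5]
lid1 [-5.3  1.6]
lid0 [1.3 2. ]
b1 [3.3 1.3]
b0 [-5.1 -1.6]
```

```bash
python3 -m inch '{"translation":[[1,0,-4],[3,0,-7],[6,0,-9],[9,0,-10],[12,0,-11],[14,0,-11],[15,0,-11],[15,0,-11],[15,0,-11],[15,0,-11]],"rotation":[[0,0,0],[0,-0.1,0],[0,-0.23,0],[0,-0.36,0],[0,-0.49,0],[0,-0.6,0],[0,-0.73,0],[0,-0.87,0],[0,-0.87,0],[0,-0.87,0]]}';  python3 - <<'E'
from h import *
import pickle
o=manip.get_obs();im=manip.get_image("wrist");cv2.imwrite("pics/wrist23.png",im[:,:,::-1])
pickle.dump({k:np.array(v) for k,v in o.items()},open("o23.pkl","wb"))
im=manip.get_image("side")[:,:,::-1];cv2.imwrite("pics/side23.png",im);cv2.imwrite("pics/side23y.png",cv2.resize(im[180:280,250:350],None,fx=6,fy=6,interpolation=cv2.INTER_CUBIC))
E
```

```text
time_s: 21.55
position: [0.5299, -0.0622, 0.2934]
tcp_rot: [[-0.057, 0.998, -0.001], [0.998, 0.057, 0.001], [0.001, -0.001, -1.0]]
wrist_force: [-0.9, -0.2, 0.6]
opening: 0.002
```

View pics/wrist23.png

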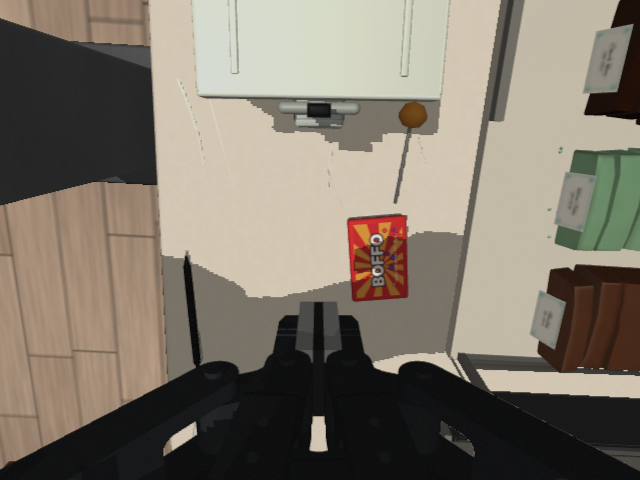

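View pics/side23y.png

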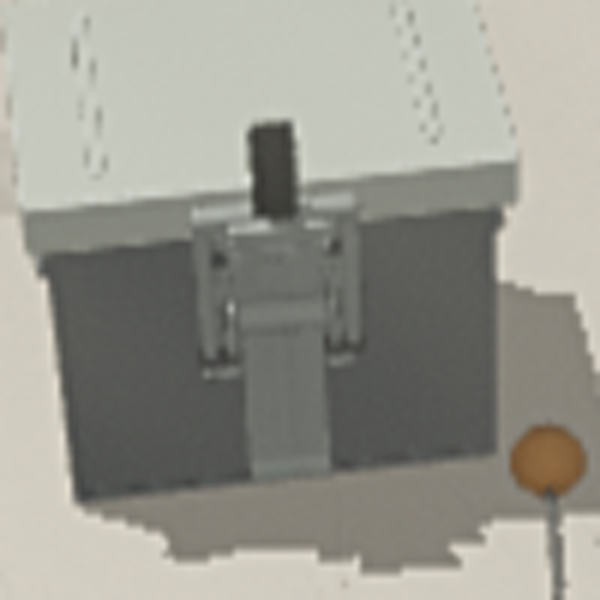

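```bash
python3 - <<'E'
from h import *
c=cam("side");p=[.5225,.0905,1.6239];p2=[.5225,.0875,1.6239]
s=lambda q,pp:((proj(c,w(pp,q))[0]-[250,180])*6).round(0)
for pp in (p,p2):
  print("base",s((-55,75,0),pp),s((-55,-75,0),pp),"pivot",s((-71,0,94.5),pp))
  for L in (0,.05,.1,.2,.3):
    print(L,"he",s(kin(0,L,0)["he_p"],pp),s(kin(0,L,0)["he_m"],pp),"bp",s(kin(0,L,0)["bp_p"],pp),"lid@%.2f"%(L/4),s(kin(L/4,0,0)["lid1"]+[0,2,0],pp),s(kin(L/4,0,0)["lid0"]-[0,2,0],pp),"cb@shut",s(kin(0,0,0)["crossbar"],pp))
import pickle
o=pickle.load(open("o23.pkl","rb"));cw=cam("wrist",o)
for lid in (0,.02,.05):
  d=kin(lid,0,0);k=d["keeper"]
  print("wrist lid",lid,[proj(cw,w(p,q))[0].round(1) for q in (d["lid1"],d["lid0"],k,k+[-6.5,0,3],k+[-11.5,0,3],d["tab_end"])], "he",proj(cw,w(p,kin(0,.3,0)["handle_end"]))[0].round(1))
im=cv2.imread("pics/wrist23.png");cv2.imwrite("pics/wrist23z.png",cv2.resize(im[70:150,250:390],None,fx=5.5,fy=5.5,interpolation=cv2.INTER_CUBIC))
E
```

```text
base [ 78. 504.] [500. 453.] pivot [285. 306.]
0 he [254. 468.] [334. 458.] bp [215. 350.] lid@0.00 [ 25. 212.] [525. 156.] cb@shut [280. 211.]
0.05 he [255. 475.] [336. 465.] bp [215. 353.] lid@0.01 [ 24. 208.] [525. 152.] cb@shut [280. 211.]
0.1 he [256. 482.] [337. 472.] bp [216. 355.] lid@0.03 [ 24. 204.] [525. 148.] cb@shut [280. 211.]
0.2 he [259. 494.] [340. 484.] bp [216. 359.] lid@0.05 [ 23. 196.] [525. 140.] cb@shut [280. 211.]
0.3 he [261. 504.] [343. 494.] bp [217. 363.] lid@0.07 [ 22. 188.] [525. 133.] cb@shut [280. 211.]
base [ 78. 510.] [501. 458.] pivot [286. 312.]
0 he [254. 474.] [335. 464.] bp [215. 356.] lid@0.00 [ 25. 218.] [526. 162.] cb@shut [281. 217.]
0.05 he [256. 481.] [336. 471.] bp [216. 358.] lid@0.01 [ 24. 214.] [526. 158.] cb@shut [281. 217.]
0.1 he [257. 488.] [338. 478.] bp [216. 361.] lid@0.03 [ 24. 210.] [526. 154.] cb@shut [281. 217.]
0.2 he [259. 500.] [341. 490.] bp [217. 365.] lid@0.05 [ 23. 202.] [526. 146.] cb@shut [281. 217.]
0.3 he [262. 511.] [344. 500.] bp [218. 369.] lid@0.07 [ 22. 194.] [526. 138.] cb@shut [281. 217.]
wrist lid 0 [array([199.8,  99.8]), array([437.2, 100.8]), array([318.5, 110.9]), array([318.4, 120.7]), array([318.4, 128.3]), array([318.5, 113.2])] he [318.3 136.6]
wrist lid 0.02 [array([198.8,  99.3]), array([438.2, 100.3]), array([318.5, 110.7]), array([318.4, 120.7]), array([318.4, 128.3]), array([318.5, 113.2])] he [318.3 136.6]
wrist lid 0.05 [array([197.3,  98.4]), array([439.8,  99.5]), array([318.5, 110.3]), array([318.4, 120.4]), array([318.4, 128.2]), array([318.5, 113.2])] he [318.3 136.6]
```

View pics/wrist23z.png

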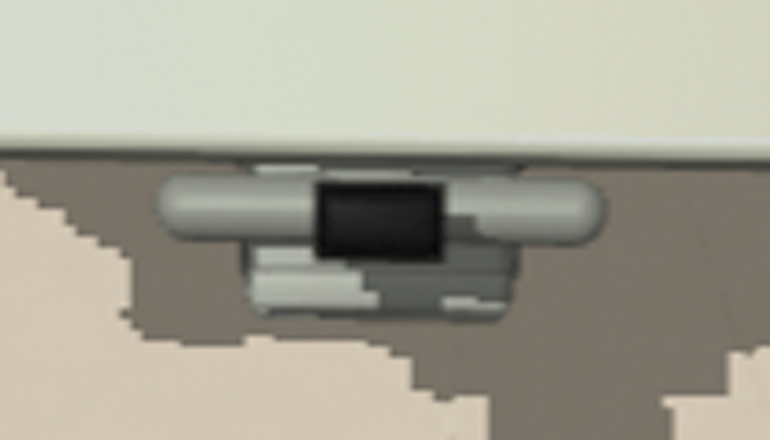

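```bash
python3 - <<'E'
from plant import manip
print(manip.get_obs()["time_s"],manip.sign_off())
E
```

```text
the job is handed in; nothing more can be done
21.65 None
```

The tub is shut and latched, and I handed the job in at 21.65 s. There was no verdict back, so the results below are my own last measurements.

I pushed the lid down onto the seal, hooked the crossbar behind the keeper's lip, and pressed the lever with closed, tilted fingers until it met a hard stop. My first try at hooking left the crossbar resting on the lip, because the tab had slid in the grip. I gripped it again and it then went in.

| What | Limit | Last reading |
|---|---|---|
| Lever | below 0.12 rad | about 0.05 rad (wrist fit; side view agrees) |
| Lid | below 0.025 rad | about 0 rad (side view), 0.0185 ± 0.005 rad (wrist fit) |
| Crossbar, across the groove | within 5.5 mm | about 0.7 mm towards the lid from the seat (top view) |
| Crossbar with lever open | lever above 0.9 rad | lever about 1.05 ± 0.1 rad, crossbar within about 2 mm of the seat |
| Wrist force | 120 N | 86 N, the highest I read, as the lever met its stop |

**Disagreements:**
- **Crossbar position:** one tilted wrist view put the crossbar 4.7 mm off the seat. Its position corrections came out at 6 mm, too large to be believable, so I trusted the top view.
- **Lid:** the two lid readings also differ, though both are inside the limit.
- **Hooked, lever open:** an earlier fit gave about 1.28 rad, with the crossbar 3.5 mm out and 3.8 mm up. It included a side picture from before I touched the lever, so I dropped it. Both fits are within the step's limits.

The mint tin, lollipop and sweet jar looked unmoved in the pictures. I did not look at the stapler again at the end, but nothing went near it. The robot was clear of everything when I handed in.

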